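# Set up bone cradles on a slotted strut and lay the fossils in them

### The arm

A 7-joint arm with a two-finger parallel gripper is mounted at the origin on the work surface. World frame = base frame: x ahead of the robot, y to its left, z up, the work surface at z = 0. Lengths are in m, angles in rad, forces in N, time in s.
With the tool pointing down it reaches from about 0.4 to 0.875 m from the base axis. Payload 19.3 kg.
Tool frame: the origin (TCP) lies at the very end of the fingers, on their centre line; the grasp point (between the pads) lies 19 mm behind it; z points along the fingers, y is the direction in which the jaws open and shut (so a half turn about z gives the same grasp; the last joint's range is limited). The gripper opens to 85 mm and grips with 20 to 120 N. Pads are 22 mm wide; open, the fingers measure 114 mm over their backs; the gripper's body (76 mm by 85 mm) begins 54 mm behind the grasp point. The pads swing forward as they close: fully open they stand 13 mm farther back than shut.
Start: joints at [-1.292, 0.521, -0.036, 1.599, 0.021, 1.021, -0.113], TCP at [0.214, 0.587, 0.231] pointing down, gripper open.
Joint ranges: [-2.91, 2.91], [-0.3, 2.13], [-1.5, 1.42], [0.17, 2.43], [-1.26, 4.41], [0.16, 1.93], [-2.52, 2.52]. Speed limits (rad/s): [1.89, 1.89, 2.39, 2.39, 3.01, 3.01, 3.01].

### API

Orientations are given as [roll, pitch, yaw] about the fixed x, y, z axes, in that order (R = Rz(yaw) Ry(pitch) Rx(roll)).
In Python, from workcell import bot, vision, job_done gives the robot as it stands.
- The arm moves only by the tool arm_command, never from a script. Its arguments are lists of equal length, an entry for each row: "gripper": the finger opening in cm, from 0 to 8.54; "slide": the shift along the tool's x, y, z in cm, a list of three; "turn": the turn, a rotation vector about the tool's x, y, z in degrees, a list of three. A call has 1 to 5 rows; each row is the pose to reach, as a shift and turn from the pose commanded when the call began, along the tool's axes at that moment; what a row does not reach only later rows make up. A row lasts 1/8 s, in which the tool goes at most 62.5 mm and 10.7 degrees, less where a joint would pass 70% of its speed; a pose out of reach is approached as far as the arm can. A call with a gripper value outside its range is refused whole. The fingers move at their own pace and stop on an object; "force" is the grip in N (left out, the last holds). Time passes only in rows, so rows that repeat a pose let the fingers close. It gives the time, the measured TCP pose, the force and the opening at its end, in the units of the state.
- bot.observe(): the state, without advancing time (a new reading comes with each control period).
- vision.grab_frame(name): name is "scene" or "top"; returns the picture (420x560x3 uint8, blue, green, red); there is no depth.
- vision.camera_model(name): a dict with "mtx" (3x3 intrinsics, pixels), "k1" (the pictures are not rectified: a ray, as slopes to the right and down, at radius r is drawn at 1 + k1 r^2 times it, then the intrinsics apply), "T" (4x4, takes a point from camera to world coordinates). Camera axes: x right, y down, z forward; pixel columns grow to the right and rows downward; lengths in m; the calibration is good to about 2 mm. A picture is of the moment at which its call begins. camera_model takes no time and is no camera call.
- job_done(): hands the job in, once; it reports no verdict.
The state is a dict: "clock": time; "qpos": joint angles; "qd": joint speeds; "joint_efforts": joint torques, N m; "position": TCP position; "tool_rot": TCP orientation; "force": force on the tool from outside, world axes, zero at the start; "moment": the same for the moment, N m; "grip_width": finger opening in m.
Only numpy, scipy, OpenCV 4.12 (cv2) and the standard library are available. Lean on these libraries where they do the work, as an engineer would, in place of code of your own. Each camera call takes 0.05 s, during which the arm holds its last target. There are 200 camera calls.

### The job

Get the strut ready for the fossil bones: drop the hammer-head foot of each of the three cradles through the slot of the strut until its bar rests on the strut's top, and give it a quarter turn so that the head catches under the lips and the bar lies square across the strut. Only when all three are locked, lay every bone that is there in a cradle of its own, crosswise over the strut, its shaft centred and resting down in both V yokes so that it cannot roll. Leave the tray, jar and chisel where they are.

Things in the scene. Friction and masses are not known exactly. Their poses are not given: they have to be found in the camera images.
- strut_top (a point): Fixed aluminium slotted strut lying on the bench, 340 mm long, 52 wide, 41 high, ends capped black. Point: middle of its top face, mid-slot, 41 mm above the bench. y runs along the strut, x across, z up. The top slot, 24 mm wide, runs its full length between two lips 4 mm thick; under them the channel is 46 mm wide and 34 mm deep.
- rack_top (a point): Fixed parking rack: a board with two foam rails along its y axis (270 mm long, 20 wide, 52 clear between, tops 24 mm above the bench). Point: centre, at the height of the rail tops. The cradles stand in a row along it, bars bridging the rails, hammer heads hanging between.
- pad: Fixed foam pad, 170 x 270 x 12 mm, on which the bones start. Origin: centre of its underside, on the bench.
- cradle1_grip (a point): Loose bone cradle, 0.25 kg, one of three alike. Point: centre of its grip block, 22 mm above the bar's underside. x along bar, groove and head, z up. Steel bar 88 (x) x 24 (y) x 12 mm; mid on it the grip block, 30 (x) x 16 (y) mm, its top 30 mm above the bar's underside, to be pinched across the 16 mm. Foot and yokes: see cradles 2 and 3.
- cradle2_grip (a point): Loose bone cradle, 0.25 kg, one of three alike. Point: centre of its grip block, 22 mm above the bar's underside. x along bar, groove and head, z up. Foot below the bar: neck 16 mm thick, 8 mm long, then the hammer head 36 (x) x 16 (y) x 8 mm, its bottom 15 mm below the bar. With the bar resting on the lips the head turns freely below them; it is caught when the bar lies across the strut.
- cradle3_grip (a point): Loose bone cradle, 0.25 kg, one of three alike. Point: centre of its grip block, 22 mm above the bar's underside. x along bar, groove and head, z up. Two white V yokes, 8 mm thick, 30 mm either side of the middle (52 mm clear between them), 90 degree V open upwards; arms reach 56 mm above the bar's underside and 28 mm to each side. Turning sweeps a circle of 52 mm radius.
- bone1_mid (a point): Fossil limb bone, loose, 0.4 kg, 180 mm long; 2 or 3 alike are there. Point: its centre, on the shaft's axis; x along the shaft. Shaft round, 28 mm thick; knobbly ends (64 mm across along y, 44 along z) begin 46 mm from the middle. Lying flat its axis is 22 mm up (34 mm above the bench on the pad). Seated in both V yokes its axis is 50 mm above the underside of the cradle's bar.
- bone2_mid (a point): Fossil limb bone, loose, 0.4 kg, 180 mm long; 2 or 3 alike are there. Point: its centre, on the shaft's axis; x along the shaft. Shaft round, 28 mm thick; knobbly ends (64 mm across along y, 44 along z) begin 46 mm from the middle. Lying flat its axis is 22 mm up (34 mm above the bench on the pad). Seated in both V yokes its axis is 50 mm above the underside of the cradle's bar.
- bone3_mid (a point): Fossil limb bone, loose, 0.4 kg, 180 mm long; 2 or 3 alike are there. Point: its centre, on the shaft's axis; x along the shaft. Shaft round, 28 mm thick; knobbly ends (64 mm across along y, 44 along z) begin 46 mm from the middle. Lying flat its axis is 22 mm up (34 mm above the bench on the pad). Seated in both V yokes its axis is 50 mm above the underside of the cradle's bar.
- tray: Bystander: black tray of fragments, 70 x 120 x 25 mm, loose. Origin: centre of its underside.
- jar: Bystander: brown glass jar with a white lid, 56 mm across, 84 mm high, loose. Origin: centre of its underside.
- chisel: Bystander: wooden-handled chisel, about 220 mm long, loose, lying along its x axis. Origin: on the bench, 45 mm from the handle's blade end.

How it is judged:
On the way:
1. all three cradles are seated in the strut and turned across it while no bone has been laid in a cradle (x of cradle1_grip in the frame of strut_top between -0.008 and 0.008 m and y of cradle1_grip in the frame of strut_top between -0.16 and 0.16 m and z of cradle1_grip in the frame of strut_top between 0.019 and 0.0255 m and angle between the x axis of each of cradle1_grip, cradle2_grip, cradle3_grip and the x axis of strut_top, either way round below 0.26 rad and angle between each of cradle1_grip, cradle2_grip, cradle3_grip's own z axis and vertical below 0.08 rad and x of cradle2_grip in the frame of strut_top between -0.008 and 0.008 m and y of cradle2_grip in the frame of strut_top between -0.16 and 0.16 m and z of cradle2_grip in the frame of strut_top between 0.019 and 0.0255 m and x of cradle3_grip in the frame of strut_top between -0.008 and 0.008 m and y of cradle3_grip in the frame of strut_top between -0.16 and 0.16 m and z of cradle3_grip in the frame of strut_top between 0.019 and 0.0255 m and (height (world z) of bone1_mid below 0.07 m or horizontal distance between bone1_mid and strut_top above 0.2 m) and (height (world z) of bone2_mid below 0.07 m or horizontal distance between bone2_mid and strut_top above 0.2 m) and (height (world z) of bone3_mid below 0.07 m or horizontal distance between bone3_mid and strut_top above 0.2 m)), for 0.2 s.
At the end, for the whole second after the job is handed in: Cradles at rest on the strut: grip points 19-25.5 mm above its top, within 8 mm of the slot's middle and 160 mm of its centre, upright to 0.08 rad, bars across it to 0.26 rad. Each bone present at rest, axis 45-55 mm above the strut's top, centre within 14 mm of its midline, across it to 0.28 rad (x of cradle1_grip in the frame of strut_top between -0.008 and 0.008 m and y of cradle1_grip in the frame of strut_top between -0.16 and 0.16 m and z of cradle1_grip in the frame of strut_top between 0.019 and 0.0255 m and angle between the x axis of each of cradle1_grip, cradle2_grip, cradle3_grip and the x axis of strut_top, either way round below 0.26 rad and angle between each of cradle1_grip, cradle2_grip, cradle3_grip's own z axis and vertical below 0.08 rad and x of cradle2_grip in the frame of strut_top between -0.008 and 0.008 m and y of cradle2_grip in the frame of strut_top between -0.16 and 0.16 m and z of cradle2_grip in the frame of strut_top between 0.019 and 0.0255 m and x of cradle3_grip in the frame of strut_top between -0.008 and 0.008 m and y of cradle3_grip in the frame of strut_top between -0.16 and 0.16 m and z of cradle3_grip in the frame of strut_top between 0.019 and 0.0255 m and linear speed of each of cradle1, cradle2, cradle3, bone1, bone2, bone3 below 0.02 m/s and x of bone1_mid in the frame of strut_top between -0.014 and 0.014 m and y of bone1_mid in the frame of strut_top between -0.17 and 0.17 m and z of bone1_mid in the frame of strut_top between 0.045 and 0.055 m and angle between the x axis of each of bone1_mid, bone2_mid, bone3_mid and the x axis of strut_top, either way round below 0.28 rad and x of bone2_mid in the frame of strut_top between -0.014 and 0.014 m and y of bone2_mid in the frame of strut_top between -0.17 and 0.17 m and z of bone2_mid in the frame of strut_top between 0.045 and 0.055 m and x of bone3_mid in the frame of strut_top between -0.014 and 0.014 m and y of bone3_mid in the frame of strut_top between -0.17 and 0.17 m and z of bone3_mid in the frame of strut_top between 0.045 and 0.055 m); the robot touches nothing.
It fails at once if the tray is moved by more than 3 cm (distance of tray from where it was at the start of the episode above 0.03 m).
It fails at once if the jar is moved by more than 3 cm (distance of jar from where it was at the start of the episode above 0.03 m).
It fails at once if the chisel is moved by more than 3 cm (distance of chisel from where it was at the start of the episode above 0.03 m).
Of bone1, bone2, bone3 only 2 to 3 are there at a start; the rules pass over those that are not, and their reading is None.
At some moment in a run one of bone1, bone2, bone3 may be knocked a few centimetres aside while the robot is not near it.
It also fails if it takes over 210 s, if anything falls off the work surface, if the arm or the gripper's body presses on something with over 40 N, if the wrist force passes 120 N, or if a joint passes its speed limit or range.

## Working session

There is one attempt and no reset: what is moved stays moved. The work goes in short steps, Python scripts to look and compute and a tool call to move; the robot and the scene stay as the last step left them, time stands still between calls to the robot, and variables do not carry over. Pictures are saved under pics/ and viewed, about 12 in all and at most 16, crops included, and the job is handed in when it is done.

Besides the shell and the picture viewer there is one more tool, called after "Emit:" by a JSON object that holds its "name" and its "arguments". arm_command: Moves the arm, as the interface text tells. Its arguments: {"type":"object","properties":{"gripper":{"type":"array","items":{"type":"number"}},"slide":{"type":"array","items":{"type":"array","items":{"type":"number"}}},"turn":{"type":"array","items":{"type":"array","items":{"type":"number"}}},"force":{"type":"number"}},"required":["gripper","slide","turn"]}

```bash
ls; mkdir -p pics; cat > h.py <<'E'
import numpy as np,cv2
from workcell import bot,vision,job_done
def grab(n,f=None):
    im=vision.grab_frame(n)
    if f: cv2.imwrite('pics/'+f,im)
    return im
def ray(n,px):
    c=vision.camera_model(n);K=np.array(c['mtx']);T=np.array(c['T'])
    px=np.atleast_2d(np.array(px,float))
    d=np.c_[(px[:,0]-K[0,2])/K[0,0],(px[:,1]-K[1,2])/K[1,1]]
    u=d.copy()
    for _ in range(30): u=d/(1+c['k1']*(u**2).sum(1,keepdims=True))
    D=np.c_[u,np.ones(len(u))]@T[:3,:3].T
    return T[:3,3],D
def onplane(n,px,z):
    o,D=ray(n,px); return o+D*((z-o[2])/D[:,2])[:,None]
def proj(n,P):
    c=vision.camera_model(n);K=np.array(c['mtx']);T=np.array(c['T'])
    p=(np.atleast_2d(P)-T[:3,3])@T[:3,:3]; u=p[:,:2]/p[:,2:]
    u=u*(1+c['k1']*(u**2).sum(1,keepdims=True))
    return u*[K[0,0],K[1,1]]+[K[0,2],K[1,2]]
E
python3 - <<'E'
from h import *
np.set_printoptions(precision=4,suppress=True)
for n in('scene','top'):
    grab(n,n+'0.png'); c=vision.camera_model(n); print(n,c['mtx'],c['k1'],c['T'])
print(bot.observe())
E
```

```text
pics
scene [[476.87     0.     285.7707]
 [  0.     476.87   210.7726]
 [  0.       0.       1.    ]] 0.0530736331865251 [[ 0.2544  0.8088 -0.5302  1.1838]
 [ 0.9671 -0.2157  0.1349 -0.13  ]
 [-0.0053 -0.5471 -0.8371  1.0768]
 [ 0.      0.      0.      1.    ]]
top [[424.9891   0.     279.4739]
 [  0.     424.9891 209.465 ]
 [  0.       0.       1.    ]] -0.10574369060114137 [[-0.0133 -0.9872  0.1588  0.3546]
 [-0.9999  0.0128 -0.0038  0.061 ]
 [ 0.0017 -0.1588 -0.9873  1.1852]
 [ 0.      0.      0.      1.    ]]
{'clock': 0.1, 'qpos': array([-1.2922,  0.5219, -0.0363,  1.5999,  0.0212,  1.0211, -0.1128]), 'qd': array([ 0.0009, -0.001 ,  0.0005,  0.0002, -0.0001,  0.0005, -0.001 ]), 'joint_efforts': array([  0.0046, -92.8482,   1.985 , -37.0525,   0.0182,   0.0057,
        -0.    ]), 'position': array([0.2136, 0.5871, 0.2308]), 'tool_rot': array([-3.1406,  0.0001,  2.7927]), 'force': array([-0.4099, -0.7605, -0.1743]), 'moment': array([-0.0072, -0.0237,  0.0055]), 'grip_width': 0.08541905489726113}
```

View pics/top0.png

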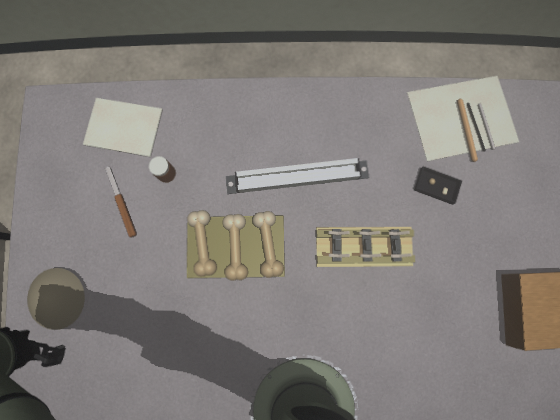

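View pics/scene0.png

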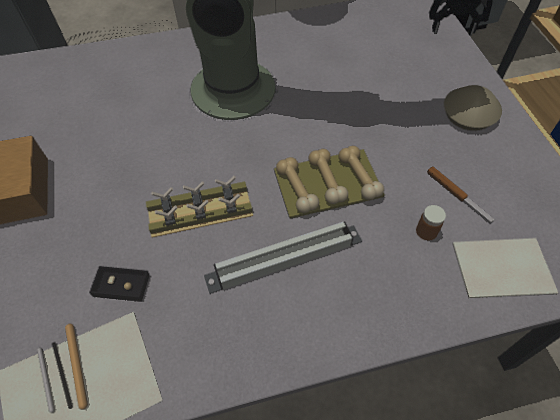

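Top view: the strut runs from about (232,184) to (365,170). The cradles stand in the rack near (336,247), (367,247) and (396,247), and three bones lie on the pad at x≈202, 235 and 268. Next I'll enlarge and measure.

```bash
python3 - <<'E'
from h import *
im=cv2.imread('pics/top0.png'); sc=cv2.imread('pics/scene0.png')
a=cv2.resize(im[150:285,220:420],None,fx=4,fy=4,interpolation=cv2.INTER_CUBIC)[:, :800]
cv2.imwrite('pics/c1.png',a)
b=cv2.resize(sc[170:300,140:370],None,fx=3.4,fy=3.4,interpolation=cv2.INTER_CUBIC)
cv2.imwrite('pics/c2.png',b)
hsv=cv2.cvtColor(im,cv2.COLOR_BGR2HSV)
for p in [(250,175),(250,183),(336,247),(336,240),(367,247),(330,232),(235,245),(220,245),(300,300)]: print(p,hsv[p[1],p[0]])
E
```

```text
(250, 175) [ 30   8 101]
(250, 183) [110   8 199]
(336, 247) [ 0  3 97]
(336, 240) [45  5 96]
(367, 247) [ 0  3 97]
(330, 232) [ 17  28 173]
(235, 245) [ 22  63 190]
(220, 245) [ 25  77 140]
(300, 300) [173   7 139]
```

View pics/c1.png

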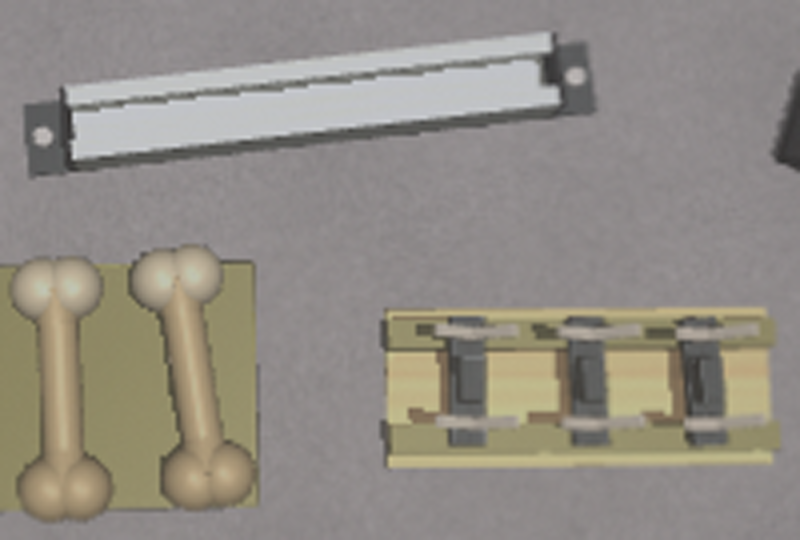

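View pics/c2.png

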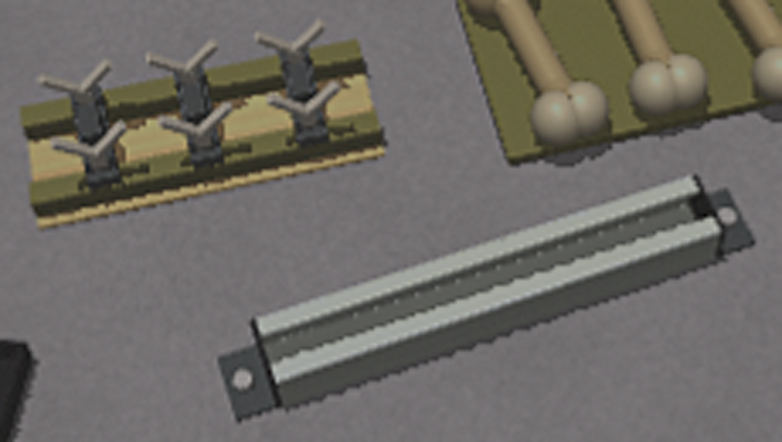

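```bash
cat > m1.py <<'E'
from h import *
np.set_printoptions(precision=4,suppress=True)
im=cv2.imread('pics/top0.png')
t=lambda L:np.array(L,float)/4+[220,150]-0.375
s=lambda L:np.array(L,float)/3.4+[140,170]-0.35
A=onplane('top',t([[63,88],[72,161],[552,33],[560,105]]),.041)
B=onplane('scene',s([[256,322],[279,382],[695,178],[721,228]]),.041)
for n,P in(('top',A),('scene',B)):
    m=P.mean(0); print(n,'strut',P[:,:2].tolist(),'mid',m,'len',np.linalg.norm(P[2]-P[0]),np.linalg.norm(P[3]-P[1]),'w',np.linalg.norm(P[1]-P[0]),'ang',np.degrees(np.arctan2(*(P[0]+P[1]-P[2]-P[3])[[0,1]])))
# cradle from top: bar-end mids (z .036), block top centre (z .054)
for k,(a,b,c) in enumerate([((468,318),(466,446),(473,375)),((587,318),(588,446),(592,373)),((695,318),(708,446),(705,377))]):
    P=onplane('top',t([a,b]),.036);Q=onplane('top',t([c]),.054)
    print('cradle',k,'ends mid',P.mean(0)[:2],'len',np.linalg.norm(P[1]-P[0]),'ang',np.degrees(np.arctan2((P[0]-P[1])[1],(P[0]-P[1])[0])),'block',Q[0,:2])
# bones: mask
hsv=cv2.cvtColor(im,cv2.COLOR_BGR2HSV)
for k,(x0,x1) in enumerate([(186,219),(219,250),(250,286)]):
    sub=im[205:285,x0:x1].astype(int); m=((hsv[205:285,x0:x1,2]>165)&(hsv[205:285,x0:x1,1]>25)).astype(np.uint8)
    c=max(cv2.findContours(m,0,2)[0],key=cv2.contourArea).reshape(-1,2)+[x0,205]
    r=cv2.minAreaRect(c.astype(np.float32)); 
    bp=cv2.boxPoints(r); e=sorted([(bp[i]+bp[(i+1)%4])/2 for i in range(4)],key=lambda p:p[1])
    P=onplane('top',[e[0],e[-1]],.034)
    print('bone',k,P.mean(0)[:2],'len',np.linalg.norm(P[0]-P[1]),'ang',np.degrees(np.arctan2((P[0]-P[1])[1],(P[0]-P[1])[0])))
E
python3 m1.py
```

```text
top strut [[0.6464109515811234, 0.17736446660933888], [0.5946698380721351, 0.17092167690216334], [0.6819029042504466, -0.16393144764852985], [0.6301381594821773, -0.16712089864043678]] mid [0.6383 0.0043 0.041 ] len 0.3431363865774016 0.33989819755791667 w 0.05214069779319119 ang -5.9632031932560405
scene strut [[0.6331266798849274, -0.16775154598149572], [0.6830309596779663, -0.16040303615920004], [0.5991201144662893, 0.17188346225178158], [0.6451225311641264, 0.17650576225650944]] mid [0.6401 0.0051 0.041 ] len 0.3413332467094151 0.33903478789396535 w 0.05044242002789208 ang 173.9323798132662
cradle 0 ends mid [ 0.4398 -0.0964] len 0.0868564824047775 ang -2.7410214926627243 block [ 0.4428 -0.0981]
cradle 1 ends mid [ 0.4384 -0.1787] len 0.08706113040374225 ang -1.968107883459674 block [ 0.4429 -0.1781]
cradle 2 ends mid [ 0.437  -0.2572] len 0.08757500121458224 ang 2.9366608913924184 block [ 0.4389 -0.2547]
bone 0 [0.4546 0.2744] len 0.16088408503726093 ang 6.387598666232042
bone 1 [0.4429 0.1813] len 0.16046699021517652 ang 1.2076792012828739
bone 2 [0.4503 0.0997] len 0.16033870394620323 ang -0.4625608632509674
```

```bash
cat > plan.py <<'E'
from h import *
from scipy.spatial.transform import Rotation as R
S=np.array([0.639,0.0047]); SY=5.97
def strut(y,x=0):
    c,s=np.cos(np.radians(SY)),np.sin(np.radians(SY)); return S+[c*x-s*y,s*x+c*y]
def plan(W):
    o=bot.observe(); p=np.array(o['position']); r=R.from_euler('xyz',o['tool_rot'])
    print('now',p.round(4),np.degrees(o['tool_rot']).round(1),'q7',round(o['qpos'][6],2),'w',round(o['grip_width'],4),'t',o['clock'])
    for x,y,z,yaw in W:
        q=np.array([x,y,z]); t=R.from_euler('xyz',[180,0,yaw],degrees=True)
        d=r.inv().apply(q-p)*100; v=np.degrees((r.inv()*t).as_rotvec())
        print((x,y,z,yaw),'slide',d.round(2),'turn',v.round(1),'rows>=',round(max(np.linalg.norm(d)/6.25,np.linalg.norm(v)/10.7),1))
        p,r=q,t
E
python3 - <<'E'
from plan import *
plan([(.40,.38,.24,125),(.5,.15,.24,75),(.48,-.04,.22,30),(.441,-.097,.16,-2),(.441,-.097,.09,-2)])
print(strut(-.105),strut(0),strut(.105))
E
```

```text
now [0.2136 0.5871 0.2308] [-179.9    0.   160. ] q7 -0.11 w 0.0854 t 0.1
(0.4, 0.38, 0.24, 125) slide [-24.6  -13.09  -0.9 ] turn [-0.1  0.  35. ] rows>= 4.5
(0.5, 0.15, 0.24, 75) slide [-24.58  -5.    -0.  ] turn [-0. -0. 50.] rows>= 4.7
(0.48, -0.04, 0.22, 30) slide [-18.87   2.99   2.  ] turn [-0. -0. 45.] rows>= 4.2
(0.441, -0.097, 0.16, -2) slide [-6.23  2.99  6.  ] turn [-0. -0. 32.] rows>= 3.0
(0.441, -0.097, 0.09, -2) slide [-0. -0.  7.] turn [0. 0. 0.] rows>= 1.1
[ 0.64992081 -0.09973053] [0.639  0.0047] [0.62807919 0.10913053]
```

Emit:
{"name": "arm_command", "arguments": {"gripper": [8.5,8.5,8.5,8.5,8.5], "slide": [[-24.6,-13.1,-0.9],[-24.6,-13.1,-0.9],[-24.6,-13.1,-0.9],[-24.6,-13.1,-0.9],[-24.6,-13.1,-0.9]], "turn": [[0,0,35],[0,0,35],[0,0,35],[0,0,35],[0,0,35]], "force": 60}}

```text
clock: 0.72
position: [0.4021, 0.3772, 0.2404]
tool_rot: [-3.142, 0.001, 2.178]
force: [0.1, 0.2, 0.3]
grip_width: 0.0852
```

Emit:
{"name": "arm_command", "arguments": {"gripper": [5,5,5,5,5], "slide": [[-24.6,-5,0],[-24.6,-5,0],[-24.6,-5,0],[-24.6,-5,0],[-24.6,-5,0]], "turn": [[0,0,50],[0,0,50],[0,0,50],[0,0,50],[0,0,50]]}}

```text
clock: 1.35
position: [0.5016, 0.1452, 0.2404]
tool_rot: [3.141, 0.001, 1.297]
force: [-0.6, 1.1, 0.2]
grip_width: 0.0501
```

Emit:
{"name": "arm_command", "arguments": {"gripper": [4,4,4,4,4], "slide": [[-18.9,3,2],[-18.9,3,2],[-18.9,3,2],[-18.9,3,2],[-18.9,3,2]], "turn": [[0,0,45],[0,0,45],[0,0,45],[0,0,45],[0,0,45]]}}

```text
clock: 1.98
position: [0.4801, -0.0407, 0.2201]
tool_rot: [-3.142, 0.001, 0.522]
force: [0.2, -0.4, -0.3]
grip_width: 0.0401
```

Emit:
{"name": "arm_command", "arguments": {"gripper": [4,4,4,4,4], "slide": [[-6.2,3,6],[-6.2,3,6],[-6.2,3,6],[-6.2,3,6],[-6.2,3,6]], "turn": [[0,0,32],[0,0,32],[0,0,32],[0,0,32],[0,0,32]]}}

```text
clock: 2.6
position: [0.4421, -0.0965, 0.1604]
tool_rot: [-3.141, -0.0, -0.027]
force: [0.2, 1.0, -0.3]
grip_width: 0.04
```

```bash
python3 - <<'E'
from plan import *
plan([(.441,-.097,.075,-2)])
a=grab('top'); b=grab('scene')
cv2.imwrite('pics/d1.png',np.hstack([cv2.resize(a[205:285,300:425],(500,320),interpolation=2),cv2.resize(b[140:250,140:243],(300,320),interpolation=2)]))
E
```

```text
now [ 0.4421 -0.0965  0.1604] [-180.    -0.    -1.6] q7 -1.01 w 0.04 t 2.6
(0.441, -0.097, 0.075, -2) slide [-0.11  0.05  8.54] turn [-0.  -0.   0.4] rows>= 1.4
```

View pics/d1.png

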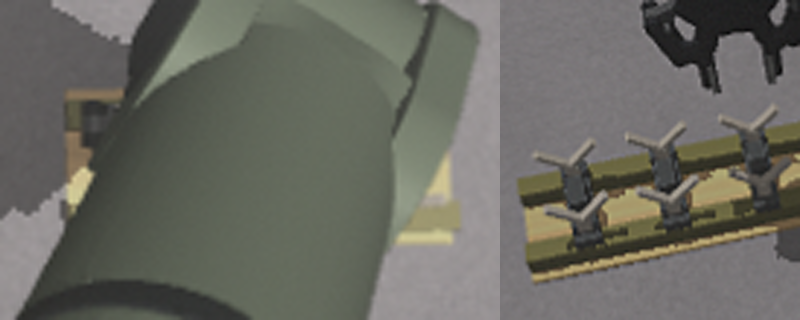

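The scene view shows the fingers open above the right-hand cradle, with tips at crop (711,92) and (772,82). I'll descend and check the force.

Emit:
{"name": "arm_command", "arguments": {"gripper": [4,4,4,4,4], "slide": [[0,0,4],[0,0,8],[-0.1,0,10],[-0.1,0,11],[-0.1,0,11]], "turn": [[0,0,0.4],[0,0,0.4],[0,0,0.4],[0,0,0.4],[0,0,0.4]]}}

```text
clock: 3.32
position: [0.4408, -0.0973, 0.0504]
tool_rot: [-3.141, 0.0, -0.041]
force: [-1.0, -0.5, 1.2]
grip_width: 0.0401
```

Emit:
{"name": "arm_command", "arguments": {"gripper": [4,4,4], "slide": [[0,0,0.6],[0,0,1.2],[0,0,1.2]], "turn": [[0,0,0],[0,0,0],[0,0,0]]}}

```text
clock: 3.7
position: [0.4406, -0.0972, 0.0381]
tool_rot: [-3.141, 0.0, -0.041]
force: [0.1, -0.8, -0.2]
grip_width: 0.0402
```

```bash
python3 - <<'E'
from plan import *
plan([(.441,-.097,.038,-2)])
b=grab('scene')
cv2.imwrite('pics/d2.png',cv2.resize(b[140:240,140:260],(720,600),interpolation=2))
E
```

```text
now [ 0.4406 -0.0972  0.0381] [-180.     0.    -2.4] q7 -0.81 w 0.0402 t 3.7
(0.441, -0.097, 0.038, -2) slide [ 0.04 -0.02  0.01] turn [-0.   0.  -0.4] rows>= 0.0
```

View pics/d2.png

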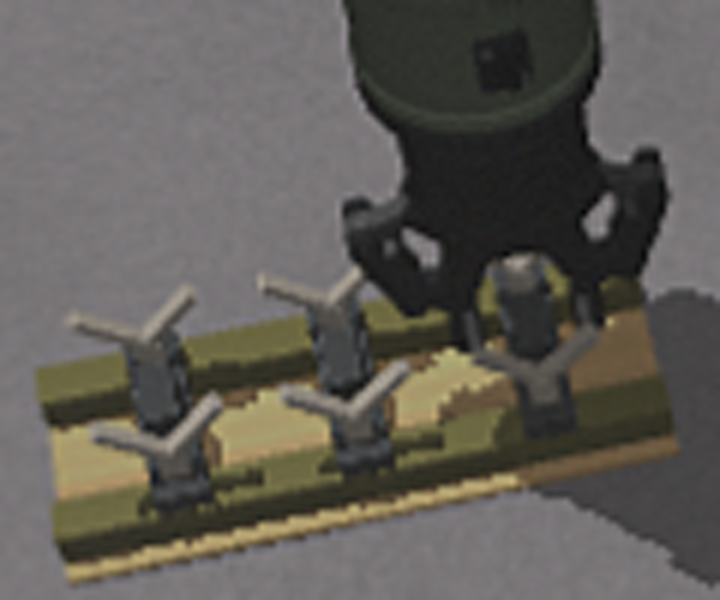

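The fingers straddle the right cradle's block between its yokes (crop 465..590, y≈320). I'll close and lift.

Emit:
{"name": "arm_command", "arguments": {"gripper": [1,1,1,1,1], "slide": [[0,0,0],[0,0,0],[0,0,0],[0,0,0],[0,0,0]], "turn": [[0,0,0],[0,0,0],[0,0,0],[0,0,0],[0,0,0]], "force": 60}}

```text
clock: 4.38
position: [0.4408, -0.0973, 0.0386]
tool_rot: [-3.142, -0.0, -0.042]
force: [-0.5, 0.0, 7.0]
grip_width: 0.0142
```

Emit:
{"name": "arm_command", "arguments": {"gripper": [1,1,1,1,1], "slide": [[0,0,0],[0,0,-2],[0,0,-6],[0,0,-12],[0,0,-12]], "turn": [[0,0,0],[0,0,0],[0,0,0],[0,0,0],[0,0,0]]}}

```text
clock: 5.0
position: [0.4422, -0.0973, 0.1612]
tool_rot: [-3.141, -0.005, -0.041]
force: [0.3, -0.4, -4.0]
grip_width: 0.0144
```

```bash
python3 - <<'E'
from plan import *
x,y=strut(.105)
plan([(.56,-.03,.158,45),(x,y,.158,96),(x,y,.158,96),(x,y,.075,96)])
b=grab('scene')
cv2.imwrite('pics/d3.png',cv2.resize(b[100:240,120:280],(686,600),interpolation=2))
E
```

```text
now [ 0.4422 -0.0973  0.1612] [-180.    -0.3   -2.4] q7 -1.0 w 0.0144 t 5.0
(0.56, -0.03, 0.158, 45) slide [11.5  -7.2   0.38] turn [  0.1  -0.3 -47.4] rows>= 4.4
(np.float64(0.6280791895558), np.float64(0.10913053145149579), 0.158, 96) slide [14.65 -5.02 -0.  ] turn [ -0.   0. -51.] rows>= 4.8
(np.float64(0.6280791895558), np.float64(0.10913053145149579), 0.158, 96) slide [0. 0. 0.] turn [0. 0. 0.] rows>= 0.0
(np.float64(0.6280791895558), np.float64(0.10913053145149579), 0.075, 96) slide [ 0.  -0.   8.3] turn [0. 0. 0.] rows>= 1.3
```

View pics/d3.png

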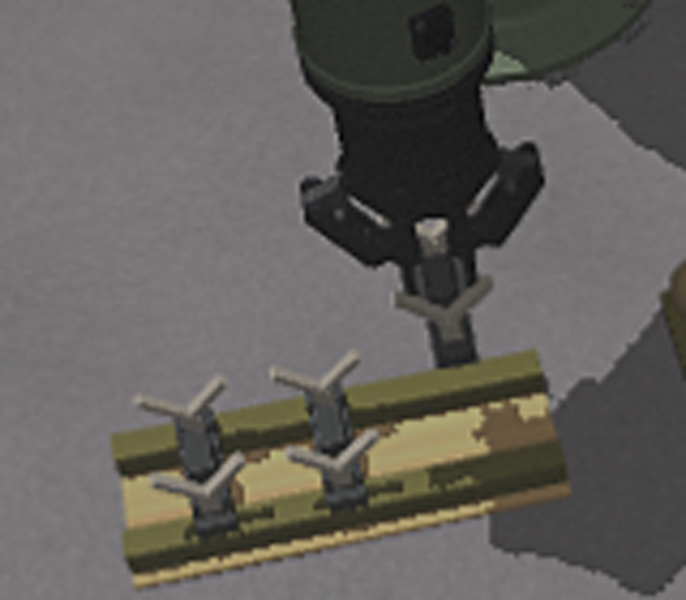

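The cradle hangs level in the fingers. I'll carry it to the strut with the bar turned along the slot.

Emit:
{"name": "arm_command", "arguments": {"gripper": [1,1,1,1,1], "slide": [[11.5,-7.2,0.4],[11.5,-7.2,0.4],[11.5,-7.2,0.4],[11.5,-7.2,0.4],[11.5,-7.2,0.4]], "turn": [[0,0,-47.4],[0,0,-47.4],[0,0,-47.4],[0,0,-47.4],[0,0,-47.4]]}}

```text
clock: 5.68
position: [0.5578, -0.0301, 0.1527]
tool_rot: [-3.14, 0.001, 0.79]
force: [0.1, 0.6, -2.9]
grip_width: 0.0146
```

Emit:
{"name": "arm_command", "arguments": {"gripper": [1,1,1,1,1], "slide": [[14.6,-5,0],[14.6,-5,0],[14.6,-5,0],[14.6,-5,0],[14.6,-5,0]], "turn": [[0,0,-51],[0,0,-51],[0,0,-51],[0,0,-51],[0,0,-51]]}}

```text
clock: 6.3
position: [0.6256, 0.1088, 0.1523]
tool_rot: [-3.139, -0.001, 1.682]
force: [-0.3, -0.5, -1.9]
grip_width: 0.0141
```

Emit:
{"name": "arm_command", "arguments": {"gripper": [1,1,1], "slide": [[0,0,5],[0,0,7.3],[0,0,7.3]], "turn": [[0,0,0],[0,0,0],[0,0,0]]}}

```text
clock: 6.68
position: [0.6246, 0.1081, 0.0784]
tool_rot: [-3.137, -0.0, 1.675]
force: [0.3, 0.4, -2.1]
grip_width: 0.0145
```

```bash
python3 - <<'E'
from plan import *
x,y=strut(.105)
plan([(x,y,.079,96),(x,y,.056,96)])
b=grab('scene'); a=grab('top')
cv2.imwrite('pics/d4.png',np.hstack([cv2.resize(b[150:270,270:390],(500,500),interpolation=2),cv2.resize(a[135:210,220:265],(300,500),interpolation=2)]))
print(proj('scene',[x,y,.041]))
E
```

```text
now [0.6246 0.1081 0.0784] [-179.7   -0.    96. ] q7 0.02 w 0.0145 t 6.675
(np.float64(0.6280791895558), np.float64(0.10913053145149579), 0.079, 96) slide [ 0.07  0.36 -0.06] turn [-0.3 -0.  -0. ] rows>= 0.1
(np.float64(0.6280791895558), np.float64(0.10913053145149579), 0.056, 96) slide [ 0.  -0.   2.3] turn [0. 0. 0.] rows>= 0.4
[[323.89787054 236.9920617 ]]
```

View pics/d4.png

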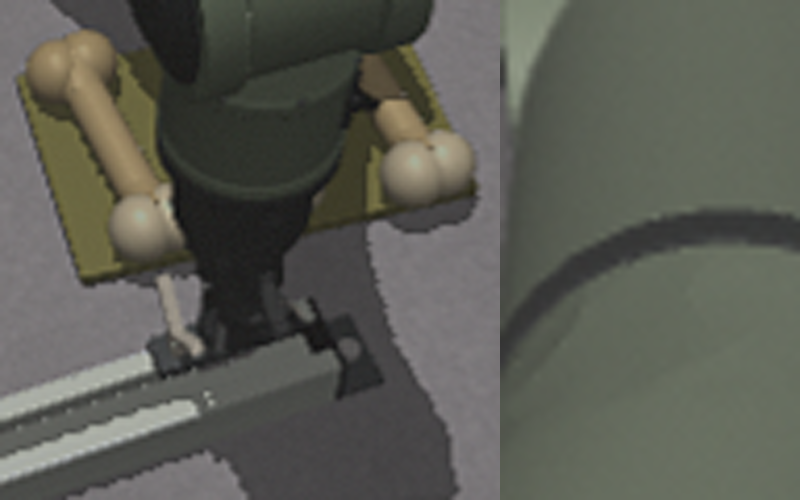

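Emit:
{"name": "arm_command", "arguments": {"gripper": [1,1,1,1,1], "slide": [[0.1,0.36,0],[0.1,0.36,0],[0.1,0.36,0.5],[0.1,0.36,1.1],[0.1,0.36,1.1]], "turn": [[-0.3,0,0],[-0.3,0,0],[-0.3,0,0],[-0.3,0,0],[-0.3,0,0]]}}

```text
clock: 7.4
position: [0.6295, 0.1098, 0.0696]
tool_rot: [3.137, 0.0, 1.676]
force: [0.0, 0.1, -2.4]
grip_width: 0.0143
```

```bash
python3 - <<'E'
from plan import *
x,y=strut(.105)
plan([(x,y,.056,96)]); print(bot.observe()['force'],bot.observe()['moment'])
E
```

```text
now [0.6295 0.1098 0.0696] [179.8   0.   96. ] q7 0.03 w 0.0143 t 7.4
(np.float64(0.6280791895558), np.float64(0.10913053145149579), 0.056, 96) slide [-0.05 -0.15  1.36] turn [0.2 0.  0. ] rows>= 0.2
[ 0.03140666  0.08087956 -2.3640123 ] [-0.03842935 -0.00183282 -0.03314617]
```

Emit:
{"name": "arm_command", "arguments": {"gripper": [1,1,1], "slide": [[-0.05,-0.1,0.3],[-0.05,-0.1,0.6],[-0.05,-0.1,0.6]], "turn": [[0.2,0,0],[0.2,0,0],[0.2,0,0]]}}

```text
clock: 7.78
position: [0.6288, 0.1092, 0.064]
tool_rot: [3.14, 0.0, 1.676]
force: [0.9, -2.0, -2.3]
grip_width: 0.0147
```

Emit:
{"name": "arm_command", "arguments": {"gripper": [1,1,1], "slide": [[0,0,0.3],[0,0,0.7],[0,0,0.7]], "turn": [[0,0,0],[0,0,0],[0,0,0]]}}

```text
clock: 8.15
position: [0.6287, 0.1092, 0.0569]
tool_rot: [3.14, 0.0, 1.676]
force: [-0.1, -0.1, -2.0]
grip_width: 0.0142
```

```bash
python3 - <<'E'
from plan import *
x,y=strut(.105)
plan([(x,y,.055,96)]); print(bot.observe()['force'],bot.observe()['moment'])
E
```

```text
now [0.6287 0.1092 0.0569] [179.9   0.   96. ] q7 0.03 w 0.0142 t 8.15
(np.float64(0.6280791895558), np.float64(0.10913053145149579), 0.055, 96) slide [-0.   -0.07  0.19] turn [0.1 0.  0. ] rows>= 0.0
[-0.06102525 -0.10451434 -2.04972354] [ 0.01963258  0.01386781 -0.02967916]
```

It's through the slot without contact. I'll go down until the bar touches.

Emit:
{"name": "arm_command", "arguments": {"gripper": [1,1,1], "slide": [[0,-0.05,0.15],[0,-0.05,0.3],[0,-0.05,0.3]], "turn": [[0,0,0],[0,0,0],[0,0,0]]}}

```text
clock: 8.52
position: [0.6286, 0.1092, 0.0554]
tool_rot: [3.139, -0.0, 1.676]
force: [-6.8, -1.0, 17.8]
grip_width: 0.0145
```

Emit:
{"name": "arm_command", "arguments": {"gripper": [1,1,1,1,1], "slide": [[0,0,-0.15],[0,0,-0.15],[0,0,-0.15],[0,0,-0.15],[0,0,-0.15]], "turn": [[0,0,0],[0,0,10],[0,0,20],[0,0,30],[0,0,30]]}}

```text
clock: 9.15
position: [0.6285, 0.1094, 0.0557]
tool_rot: [3.14, -0.0, 1.153]
force: [-0.8, 0.1, -0.4]
grip_width: 0.0145
```

Emit:
{"name": "arm_command", "arguments": {"gripper": [1,1,1,1,1], "slide": [[0,0,0],[0,0,0],[0,0,0],[0,0,0],[0,0,0]], "turn": [[0,0,10],[0,0,20],[0,0,30],[0,0,40],[0,0,40]]}}

```text
clock: 9.78
position: [0.6284, 0.1093, 0.0557]
tool_rot: [3.141, -0.001, 0.459]
force: [-0.3, 0.3, 0.4]
grip_width: 0.0145
```

```bash
python3 - <<'E'
from plan import *
x,y=strut(.105)
plan([(x,y,.055,6)]); print(bot.observe()['force'],bot.observe()['moment'])
E
```

```text
now [0.6284 0.1093 0.0557] [ 1.799e+02 -1.000e-01  2.630e+01] q7 -0.9 w 0.0145 t 9.775
(np.float64(0.6280791895558), np.float64(0.10913053145149579), 0.055, 6) slide [-0.04 -0.    0.07] turn [ 0.  -0.1 20.3] rows>= 1.9
[-0.26330606  0.31326451  0.35849161] [-0.03331029  0.05770871 -0.02230349]
```

Emit:
{"name": "arm_command", "arguments": {"gripper": [1,1,1,1,1], "slide": [[0,0,0],[0,0,0],[0,0,0.05],[0,0,0.1],[0,0,0.1]], "turn": [[0,0,10],[0,0,20.3],[0,0,20.3],[0,0,20.3],[0,0,20.3]]}}

```text
clock: 10.4
position: [0.6286, 0.1092, 0.0556]
tool_rot: [-3.141, -0.002, 0.109]
force: [-5.1, 2.0, 14.5]
grip_width: 0.0146
```

Emit:
{"name": "arm_command", "arguments": {"gripper": [4,4,4,4,4], "slide": [[0,0,0],[0,0,0],[0,0,-1],[0,0,-4],[0,0,-10]], "turn": [[0,0,0],[0,0,0],[0,0,0],[0,0,0],[0,0,0]]}}

```text
clock: 11.02
position: [0.6273, 0.109, 0.1549]
tool_rot: [3.141, 0.001, 0.101]
force: [0.3, 0.3, 0.3]
grip_width: 0.0401
```

```bash
python3 - <<'E'
from plan import *
plan([(.53,-.08,.16,2),(.440,-.178,.14,-1.5),(.440,-.178,.052,-1.5),(.440,-.178,.0385,-1.5)])
b=grab('scene')
cv2.imwrite('pics/d5.png',cv2.resize(b[140:290,140:370],(782,510),interpolation=2))
E
```

```text
now [0.6273 0.109  0.1549] [1.799e+02 1.000e-01 5.800e+00] q7 -1.25 w 0.0401 t 11.025
(0.53, -0.08, 0.16, 2) slide [-11.59  17.82  -0.48] turn [0.1 0.1 3.8] rows>= 3.4
(0.44, -0.178, 0.14, -1.5) slide [-9.34  9.48  2.  ] turn [ 0.  -0.   3.5] rows>= 2.2
(0.44, -0.178, 0.052, -1.5) slide [ 0.  -0.   8.8] turn [0. 0. 0.] rows>= 1.4
(0.44, -0.178, 0.0385, -1.5) slide [ 0.   -0.    1.35] turn [0. 0. 0.] rows>= 0.2
```

View pics/d5.png

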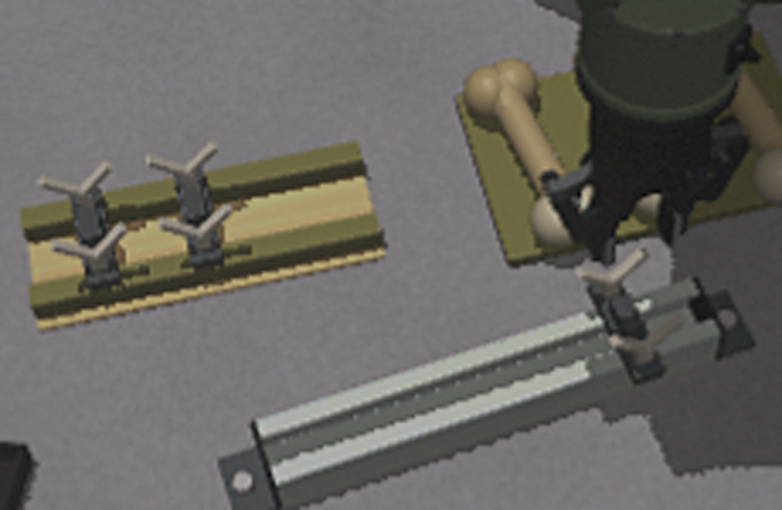

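The first cradle is locked across the strut (crop ≈(635,320)). On to the second.

Emit:
{"name": "arm_command", "arguments": {"gripper": [4,4,4,4,4], "slide": [[-11.6,17.8,-0.5],[-11.6,17.8,-0.5],[-11.6,17.8,-0.5],[-11.6,17.8,-0.5],[-11.6,17.8,-0.5]], "turn": [[0.1,0.1,3.8],[0.1,0.1,3.8],[0.1,0.1,3.8],[0.1,0.1,3.8],[0.1,0.1,3.8]]}}

```text
clock: 11.7
position: [0.5301, -0.0814, 0.1605]
tool_rot: [-3.14, -0.004, 0.031]
force: [0.7, 0.6, -0.4]
grip_width: 0.0399
```

Emit:
{"name": "arm_command", "arguments": {"gripper": [4,4,4,4,4], "slide": [[-9.3,9.5,2],[-9.3,9.5,2],[-9.3,9.5,2],[-9.3,9.5,4],[-9.3,9.5,4]], "turn": [[0,0,3.5],[0,0,3.5],[0,0,3.5],[0,0,3.5],[0,0,3.5]]}}

```text
clock: 12.32
position: [0.4413, -0.1766, 0.1186]
tool_rot: [-3.139, -0.002, -0.026]
force: [0.7, -0.8, 0.7]
grip_width: 0.04
```

```bash
python3 - <<'E'
from plan import *
plan([(.440,-.178,.052,-1.5),(.440,-.178,.0385,-1.5)])
E
```

```text
now [ 0.4413 -0.1766  0.1186] [-1.799e+02 -1.000e-01 -1.500e+00] q7 -0.74 w 0.04 t 12.325
(0.44, -0.178, 0.052, -1.5) slide [-0.14  0.16  6.66] turn [-0.1 -0.1  0. ] rows>= 1.1
(0.44, -0.178, 0.0385, -1.5) slide [ 0.   -0.    1.35] turn [0. 0. 0.] rows>= 0.2
```

Emit:
{"name": "arm_command", "arguments": {"gripper": [4,4,4,4,4], "slide": [[-0.1,0.1,4],[-0.1,0.1,6],[-0.1,0.1,7],[-0.1,0.1,8],[-0.1,0.1,8]], "turn": [[0,0,0],[0,0,0],[0,0,0],[0,0,0],[0,0,0]]}}

```text
clock: 12.95
position: [0.4404, -0.1781, 0.0391]
tool_rot: [-3.139, -0.003, -0.027]
force: [0.2, 0.1, 1.4]
grip_width: 0.0404
```

Emit:
{"name": "arm_command", "arguments": {"gripper": [1,1,1,1,1], "slide": [[0,0,0],[0,0,0],[0,0,0],[0,0,0],[0,0,0]], "turn": [[0,0,0],[0,0,0],[0,0,0],[0,0,0],[0,0,0]]}}

```text
clock: 13.58
position: [0.4405, -0.1784, 0.0397]
tool_rot: [-3.14, -0.004, -0.028]
force: [-0.9, 1.1, 6.7]
grip_width: 0.0143
```

Emit:
{"name": "arm_command", "arguments": {"gripper": [1,1,1,1,1], "slide": [[0,0,0],[0,0,-2],[0,0,-6],[0,0,-12],[0,0,-12]], "turn": [[0,0,0],[0,0,0],[0,0,0],[0,0,0],[0,0,0]]}}

```text
clock: 14.2
position: [0.4413, -0.1789, 0.1623]
tool_rot: [-3.14, -0.009, -0.027]
force: [0.2, 1.0, -3.7]
grip_width: 0.0142
```

```bash
python3 - <<'E'
from plan import *
x,y=strut(0)
plan([(.55,-.09,.16,47),(x,y,.16,96),(x,y,.08,96)])
E
```

```text
now [ 0.4413 -0.1789  0.1623] [-179.9   -0.5   -1.6] q7 -0.79 w 0.0142 t 14.2
(0.55, -0.09, 0.16, 47) slide [10.62 -9.18  0.33] turn [  0.1  -0.5 -48.6] rows>= 4.5
(np.float64(0.639), np.float64(0.0047), 0.16, 96) slide [13.    0.05  0.  ] turn [  0.   0. -49.] rows>= 4.6
(np.float64(0.639), np.float64(0.0047), 0.08, 96) slide [ 0. -0.  8.] turn [0. 0. 0.] rows>= 1.3
```

Emit:
{"name": "arm_command", "arguments": {"gripper": [1,1,1,1,1], "slide": [[10.6,-9.2,0],[10.6,-9.2,0],[10.6,-9.2,0],[10.6,-9.2,0],[10.6,-9.2,0]], "turn": [[0,-0.5,-48.6],[0,-0.5,-48.6],[0,-0.5,-48.6],[0,-0.5,-48.6],[0,-0.5,-48.6]]}}

```text
clock: 14.82
position: [0.5479, -0.0891, 0.1587]
tool_rot: [-3.138, 0.004, 0.826]
force: [-0.1, -0.0, -2.7]
grip_width: 0.0146
```

Emit:
{"name": "arm_command", "arguments": {"gripper": [1,1,1,1,1], "slide": [[13,0,0],[13,0,0],[13,0,0],[13,0,0],[13,0,0]], "turn": [[0,0,-49],[0,0,-49],[0,0,-49],[0,0,-49],[0,0,-49]]}}

```text
clock: 15.45
position: [0.6363, 0.0059, 0.1579]
tool_rot: [-3.135, -0.0, 1.681]
force: [0.4, 0.4, -2.8]
grip_width: 0.0141
```

Emit:
{"name": "arm_command", "arguments": {"gripper": [1,1,1], "slide": [[0,0,5],[0,0,7.5],[0,0,7.5]], "turn": [[0,0,0],[0,0,0],[0,0,0]]}}

```text
clock: 15.82
position: [0.635, 0.0056, 0.0817]
tool_rot: [-3.133, 0.0, 1.676]
force: [0.5, 0.3, -2.5]
grip_width: 0.0142
```

```bash
python3 - <<'E'
from plan import *
x,y=strut(0)
plan([(x+.0003,y,.069,96),(x+.0003,y,.057,96)])
E
```

```text
now [0.635  0.0056 0.0817] [-179.5    0.    96. ] q7 0.21 w 0.0142 t 15.825
(np.float64(0.6393), np.float64(0.0047), 0.069, 96) slide [-0.13  0.43  1.27] turn [-0.5  0.   0. ] rows>= 0.2
(np.float64(0.6393), np.float64(0.0047), 0.057, 96) slide [ 0.  -0.   1.2] turn [0. 0. 0.] rows>= 0.2
```

Emit:
{"name": "arm_command", "arguments": {"gripper": [1,1,1,1], "slide": [[-0.1,0.35,0],[-0.1,0.35,0.8],[-0.1,0.35,0.8],[-0.1,0.35,0.8]], "turn": [[-0.4,0,0],[-0.4,0,0],[-0.4,0,0],[-0.4,0,0]]}}

```text
clock: 16.32
position: [0.6402, 0.0049, 0.0764]
tool_rot: [3.139, 0.001, 1.676]
force: [-0.9, -0.5, -3.6]
grip_width: 0.0146
```

```bash
python3 - <<'E'
from plan import *
x,y=strut(0)
plan([(x+.0003,y,.063,96),(x+.0003,y,.057,96)])
E
```

```text
now [0.6402 0.0049 0.0764] [179.8   0.   96. ] q7 0.22 w 0.0146 t 16.325
(np.float64(0.6393), np.float64(0.0047), 0.063, 96) slide [-0.01 -0.1   1.34] turn [0.2 0.  0. ] rows>= 0.2
(np.float64(0.6393), np.float64(0.0047), 0.057, 96) slide [ 0.  -0.   0.6] turn [0. 0. 0.] rows>= 0.1
```

Emit:
{"name": "arm_command", "arguments": {"gripper": [1,1,1,1], "slide": [[0,-0.1,0.4],[0,-0.1,0.8],[0,-0.1,1.2],[0,-0.1,1.3]], "turn": [[0.2,0,0],[0.2,0,0],[0.2,0,0],[0.2,0,0]]}}

```text
clock: 16.82
position: [0.639, 0.0047, 0.0627]
tool_rot: [-3.14, 0.001, 1.676]
force: [0.1, 0.2, -2.7]
grip_width: 0.0143
```

Emit:
{"name": "arm_command", "arguments": {"gripper": [1,1,1], "slide": [[0,0,0.3],[0,0,0.6],[0,0,0.65]], "turn": [[0,0,0],[0,0,0],[0,0,0]]}}

```text
clock: 17.2
position: [0.6392, 0.0047, 0.0566]
tool_rot: [-3.141, 0.001, 1.676]
force: [-1.9, -0.4, 2.6]
grip_width: 0.0143
```

Emit:
{"name": "arm_command", "arguments": {"gripper": [1,1,1], "slide": [[0,0,0.1],[0,0,0.2],[0,0,0.2]], "turn": [[0,0,0],[0,0,0],[0,0,0]]}}

```text
clock: 17.58
position: [0.6393, 0.0047, 0.0563]
tool_rot: [-3.141, 0.0, 1.675]
force: [-11.2, 1.0, 29.0]
grip_width: 0.0143
```

Emit:
{"name": "arm_command", "arguments": {"gripper": [1,1,1,1,1], "slide": [[0,0,-0.2],[0,0,-0.2],[0,0,-0.2],[0,0,-0.2],[0,0,-0.2]], "turn": [[0,0,0],[0,0,10],[0,0,20],[0,0,30],[0,0,30]]}}

```text
clock: 18.2
position: [0.6395, 0.005, 0.0569]
tool_rot: [3.141, 0.001, 1.152]
force: [-0.3, 0.2, 3.2]
grip_width: 0.0141
```

Emit:
{"name": "arm_command", "arguments": {"gripper": [1,1,1,1,1], "slide": [[0,0,0],[0,0,0],[0,0,0],[0,0,0],[0,0,0]], "turn": [[0,0,10],[0,0,20],[0,0,30],[0,0,40],[0,0,40]]}}

```text
clock: 18.82
position: [0.6394, 0.0051, 0.0568]
tool_rot: [3.141, 0.001, 0.455]
force: [-1.6, 0.5, 4.8]
grip_width: 0.0143
```

Emit:
{"name": "arm_command", "arguments": {"gripper": [1,1,1,1,1], "slide": [[0,0,0],[0,0,0],[0,0,0.05],[0,0,0.1],[0,0,0.1]], "turn": [[0,0,10],[0,0,20.3],[0,0,20.3],[0,0,20.3],[0,0,20.3]]}}

```text
clock: 19.45
position: [0.6395, 0.0053, 0.0567]
tool_rot: [-3.141, 0.0, 0.103]
force: [-6.7, 2.7, 21.7]
grip_width: 0.0144
```

Emit:
{"name": "arm_command", "arguments": {"gripper": [4,4,4,4,4], "slide": [[0,0,0],[0,0,0],[0,0,-1],[0,0,-4],[0,0,-10]], "turn": [[0,0,0],[0,0,0],[0,0,0],[0,0,0],[0,0,0]]}}

```text
clock: 20.08
position: [0.6383, 0.0048, 0.1557]
tool_rot: [3.14, 0.004, 0.1]
force: [0.6, 0.3, 1.5]
grip_width: 0.0398
```

```bash
python3 - <<'E'
from plan import *
plan([(.53,-.15,.16,4),(.438,-.256,.12,3)])
E
```

```text
now [0.6383 0.0048 0.1557] [179.9   0.2   5.7] q7 -1.07 w 0.0398 t 20.075
(0.53, -0.15, 0.16, 4) slide [-12.32  14.32  -0.36] turn [0.1 0.2 1.7] rows>= 3.0
(0.438, -0.256, 0.12, 3) slide [-9.92  9.93  4.  ] turn [-0. -0.  1.] rows>= 2.3
```

Emit:
{"name": "arm_command", "arguments": {"gripper": [4,4,4,4,4], "slide": [[-12.3,14.3,-0.4],[-12.3,14.3,-0.4],[-12.3,14.3,-0.4],[-12.3,14.3,-0.4],[-12.3,14.3,-0.4]], "turn": [[0.1,0.2,1.7],[0.1,0.2,1.7],[0.1,0.2,1.7],[0.1,0.2,1.7],[0.1,0.2,1.7]]}}

```text
clock: 20.7
position: [0.5315, -0.1496, 0.1603]
tool_rot: [-3.14, -0.003, 0.07]
force: [0.6, 0.9, -0.2]
grip_width: 0.04
```

Emit:
{"name": "arm_command", "arguments": {"gripper": [4,4,4,4,4], "slide": [[-9.9,9.9,4],[-9.9,9.9,4],[-9.9,9.9,4],[-9.9,9.9,4],[-9.9,9.9,4]], "turn": [[0,0,1],[0,0,1],[0,0,1],[0,0,1],[0,0,1]]}}

```text
clock: 21.32
position: [0.4407, -0.2542, 0.1196]
tool_rot: [-3.14, -0.003, 0.055]
force: [0.8, -0.2, 0.5]
grip_width: 0.0406
```

```bash
python3 - <<'E'
from plan import *
plan([(.439,-.256,.0385,3)])
b=grab('scene')
cv2.imwrite('pics/d6.png',cv2.resize(b[140:290,140:370],(782,510),interpolation=2))
E
```

```text
now [ 0.4407 -0.2542  0.1196] [-179.9   -0.2    3.1] q7 -0.51 w 0.0406 t 21.325
(0.439, -0.256, 0.0385, 3) slide [-0.21  0.18  8.11] turn [-0.1 -0.2  0.1] rows>= 1.3
```

View pics/d6.png

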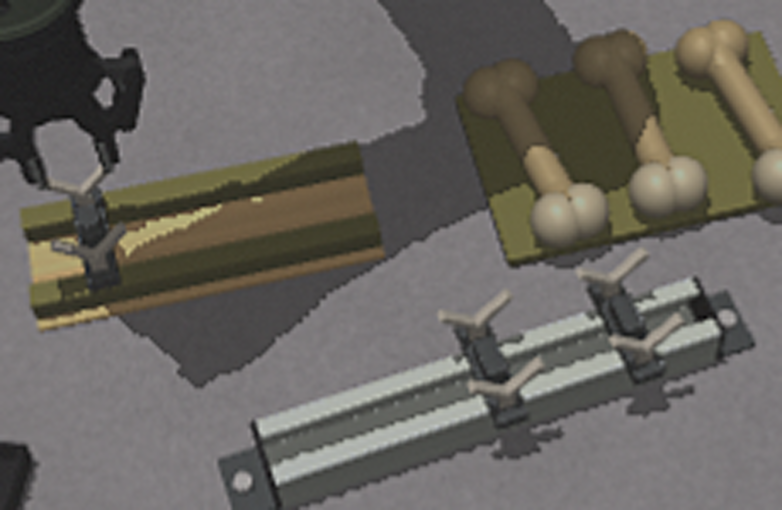

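Two cradles are locked square across the strut, at crop (490,355) and (630,315). The third is below the gripper at (90,215).

Emit:
{"name": "arm_command", "arguments": {"gripper": [4,4,4,4,4], "slide": [[-0.2,0.2,4],[-0.2,0.2,6],[-0.2,0.2,7],[-0.2,0.2,8.1],[-0.2,0.2,8.1]], "turn": [[0,0,0],[0,0,0],[0,0,0],[0,0,0],[0,0,0]]}}

```text
clock: 22.0
position: [0.4379, -0.2571, 0.0383]
tool_rot: [-3.14, -0.002, 0.053]
force: [-0.7, -0.5, -0.7]
grip_width: 0.0399
```

Emit:
{"name": "arm_command", "arguments": {"gripper": [1,1,1,1,1], "slide": [[0,0,0],[0,0,0],[0,0,0],[0,0,0],[0,0,0]], "turn": [[0,0,0],[0,0,0],[0,0,0],[0,0,0],[0,0,0]]}}

```text
clock: 22.62
position: [0.4381, -0.2576, 0.0392]
tool_rot: [-3.141, -0.003, 0.053]
force: [0.0, 0.4, 5.1]
grip_width: 0.0147
```

Emit:
{"name": "arm_command", "arguments": {"gripper": [1,1,1,1,1], "slide": [[0,0,0],[0,0,-2],[0,0,-6],[0,0,-12],[0,0,-12]], "turn": [[0,0,0],[0,0,0],[0,0,0],[0,0,0],[0,0,0]]}}

```text
clock: 23.25
position: [0.4388, -0.2582, 0.162]
tool_rot: [3.141, -0.008, 0.053]
force: [0.2, 1.1, -4.1]
grip_width: 0.0143
```

```bash
python3 - <<'E'
from plan import *
x,y=strut(-.105)
plan([(.55,-.18,.16,50),(x,y,.16,96),(x,y,.08,96)])
E
```

```text
now [ 0.4388 -0.2582  0.162 ] [180.   -0.4   3. ] q7 -0.55 w 0.0143 t 23.25
(0.55, -0.18, 0.16, 50) slide [11.51 -7.23  0.28] turn [  0.2  -0.4 -47. ] rows>= 4.4
(np.float64(0.6499208104442), np.float64(-0.0997305314514958), 0.16, 96) slide [12.57  2.49  0.  ] turn [  0.   0. -46.] rows>= 4.3
(np.float64(0.6499208104442), np.float64(-0.0997305314514958), 0.08, 96) slide [ 0. -0.  8.] turn [0. 0. 0.] rows>= 1.3
```

Emit:
{"name": "arm_command", "arguments": {"gripper": [1,1,1,1,1], "slide": [[11.5,-7.2,0],[11.5,-7.2,0],[11.5,-7.2,0],[11.5,-7.2,0],[11.5,-7.2,0]], "turn": [[0,-0.4,-47],[0,-0.4,-47],[0,-0.4,-47],[0,-0.4,-47],[0,-0.4,-47]]}}

```text
clock: 23.88
position: [0.5482, -0.1791, 0.1582]
tool_rot: [-3.139, 0.004, 0.878]
force: [-0.0, -0.4, -2.1]
grip_width: 0.0143
```

Emit:
{"name": "arm_command", "arguments": {"gripper": [1,1,1,1,1], "slide": [[12.8,2.8,0],[12.8,2.8,0],[12.8,2.8,0],[12.8,2.8,0],[12.8,2.8,0]], "turn": [[0,0,-46],[0,0,-46],[0,0,-46],[0,0,-46],[0,0,-46]]}}

```text
clock: 24.5
position: [0.6517, -0.0992, 0.1574]
tool_rot: [-3.137, 0.001, 1.68]
force: [-0.4, 0.2, -2.4]
grip_width: 0.0144
```

Emit:
{"name": "arm_command", "arguments": {"gripper": [1,1,1,1], "slide": [[0,0,5],[0,0,7.8],[0,0,7.8],[0,0,7.8]], "turn": [[0,0,0],[0,0,0],[0,0,0],[0,0,0]]}}

```text
clock: 25.0
position: [0.6523, -0.0998, 0.0812]
tool_rot: [-3.139, 0.002, 1.676]
force: [0.6, 0.1, -2.0]
grip_width: 0.0144
```

```bash
python3 - <<'E'
from plan import *
x,y=strut(-.105)
plan([(x+.0003,y,.075,96),(x+.0003,y,.057,96)])
E
```

```text
now [ 0.6523 -0.0998  0.0812] [-1.798e+02  1.000e-01  9.600e+01] q7 0.39 w 0.0144 t 25.0
(np.float64(0.6502208104442), np.float64(-0.0997305314514958), 0.075, 96) slide [ 0.03 -0.21  0.63] turn [-0.2  0.1  0. ] rows>= 0.1
(np.float64(0.6502208104442), np.float64(-0.0997305314514958), 0.057, 96) slide [ 0.  -0.   1.8] turn [0. 0. 0.] rows>= 0.3
```

Emit:
{"name": "arm_command", "arguments": {"gripper": [1,1,1,1], "slide": [[0,-0.2,0],[0,-0.2,0.5],[0,-0.2,0.5],[0,-0.2,0.5]], "turn": [[-0.1,0,0],[-0.1,0,0],[-0.1,0,0],[-0.1,0,0]]}}

```text
clock: 25.5
position: [0.6499, -0.0998, 0.0754]
tool_rot: [-3.14, 0.001, 1.676]
force: [-0.0, 0.1, -3.0]
grip_width: 0.0146
```

```bash
python3 - <<'E'
from plan import *
x,y=strut(-.105)
plan([(x+.0003,y,.063,96)])
E
```

```text
now [ 0.6499 -0.0998  0.0754] [-1.799e+02  1.000e-01  9.600e+01] q7 0.39 w 0.0146 t 25.5
(np.float64(0.6502208104442), np.float64(-0.0997305314514958), 0.063, 96) slide [0.01 0.03 1.24] turn [-0.1  0.1  0. ] rows>= 0.2
```

Emit:
{"name": "arm_command", "arguments": {"gripper": [1,1,1,1], "slide": [[0,0,0.4],[0,0,0.8],[0,0,1.2],[0,0,1.2]], "turn": [[0,0,0],[0,0,0],[0,0,0],[0,0,0]]}}

```text
clock: 26.0
position: [0.6496, -0.0998, 0.0628]
tool_rot: [-3.139, 0.001, 1.676]
force: [-0.3, -0.2, -2.6]
grip_width: 0.0143
```

Emit:
{"name": "arm_command", "arguments": {"gripper": [1,1,1], "slide": [[0,0,0.3],[0,0,0.6],[0,0,0.65]], "turn": [[0,0,0],[0,0,0],[0,0,0]]}}

```text
clock: 26.38
position: [0.6497, -0.0998, 0.0566]
tool_rot: [-3.139, 0.001, 1.676]
force: [0.0, 0.7, -2.9]
grip_width: 0.0144
```

Emit:
{"name": "arm_command", "arguments": {"gripper": [1,1,1], "slide": [[0,0,0.1],[0,0,0.15],[0,0,0.15]], "turn": [[0,0,0],[0,0,0],[0,0,0]]}}

```text
clock: 26.75
position: [0.6499, -0.0999, 0.056]
tool_rot: [-3.14, 0.001, 1.676]
force: [-4.3, 0.2, 8.7]
grip_width: 0.0139
```

Emit:
{"name": "arm_command", "arguments": {"gripper": [1,1,1,1,1], "slide": [[0,0,-0.1],[0,0,-0.1],[0,0,-0.1],[0,0,-0.1],[0,0,-0.1]], "turn": [[0,0,0],[0,0,10],[0,0,20],[0,0,30],[0,0,30]]}}

```text
clock: 27.38
position: [0.6502, -0.0997, 0.0563]
tool_rot: [-3.141, 0.003, 1.153]
force: [1.7, -0.2, -0.4]
grip_width: 0.0144
```

Emit:
{"name": "arm_command", "arguments": {"gripper": [1,1,1,1,1], "slide": [[0,0,0],[0,0,0],[0,0,0],[0,0,0],[0,0,0]], "turn": [[0,0,10],[0,0,20],[0,0,30],[0,0,40],[0,0,40]]}}

```text
clock: 28.0
position: [0.65, -0.0997, 0.0563]
tool_rot: [3.141, 0.003, 0.459]
force: [-0.2, 1.1, 0.2]
grip_width: 0.0142
```

Emit:
{"name": "arm_command", "arguments": {"gripper": [1,1,1,1,1], "slide": [[0,0,0],[0,0,0],[0,0,0.05],[0,0,0.1],[0,0,0.1]], "turn": [[0,0,10],[0,0,20.3],[0,0,20.3],[0,0,20.3],[0,0,20.3]]}}

```text
clock: 28.62
position: [0.6501, -0.0999, 0.0562]
tool_rot: [3.141, 0.001, 0.108]
force: [-3.9, 2.4, 14.2]
grip_width: 0.0147
```

Emit:
{"name": "arm_command", "arguments": {"gripper": [4,4,4,4,4], "slide": [[0,0,0],[0,0,0],[0,0,-1],[0,0,-4],[0,0,-10]], "turn": [[0,0,0],[0,0,0],[0,0,0],[0,0,0],[0,0,0]]}}

```text
clock: 29.25
position: [0.6491, -0.0995, 0.1554]
tool_rot: [3.14, 0.005, 0.101]
force: [0.9, 0.3, 0.7]
grip_width: 0.0401
```

Emit:
{"name": "arm_command", "arguments": {"gripper": [6,6,6,6,6], "slide": [[-5,12,-8],[-10,20,-8],[-10,20,-8],[-10,20,-8],[-10,20,-8]], "turn": [[0,0,0],[0,0,0],[0,0,0],[0,0,0],[0,0,0]]}}

```text
clock: 29.88
position: [0.5684, -0.3132, 0.238]
tool_rot: [3.137, 0.001, 0.095]
force: [0.2, 0.7, -0.5]
grip_width: 0.0603
```

```bash
python3 - <<'E'
from plan import *
plan([])
a=grab('top','t7.png');b=grab('scene','s7.png')
cv2.imwrite('pics/d7.png',np.hstack([cv2.resize(a[150:285,185:385],(440,297),interpolation=2),cv2.resize(b[140:285,200:375],(359,297),interpolation=2)]))
cv2.imwrite('pics/d7.png',cv2.resize(a[150:285,183:383],(800,540),interpolation=2))
E
```

```text
now [ 0.5684 -0.3132  0.238 ] [179.8   0.    5.4] q7 -0.62 w 0.0603 t 29.875
```

View pics/d7.png

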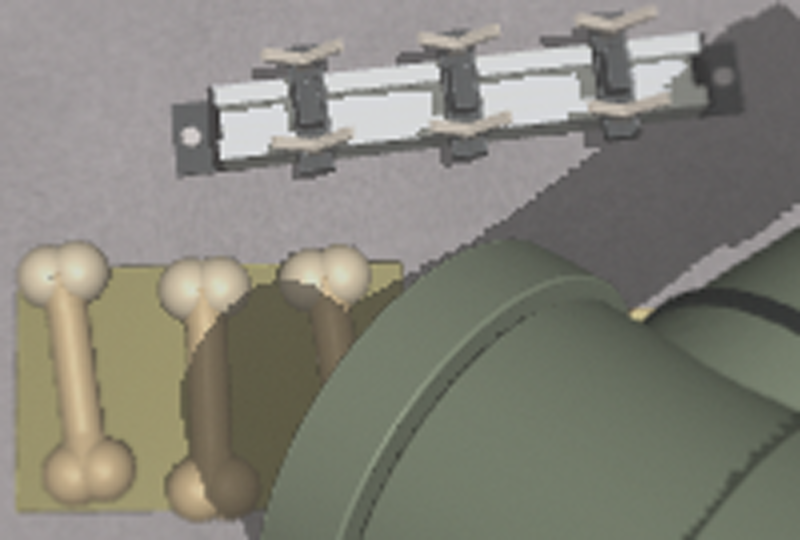

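All three cradles sit square across the strut in the top view. The bones' knob pairs are at crop (64,273)/(87,470), (204,288)/(213,488) and (324,277)/about (355,474).

```bash
cat > bones.py <<'E'
from plan import *
def bones(im,n='top'):
    """bright bone blobs -> centre, angle by minAreaRect on z=.034"""
    h=cv2.cvtColor(im,cv2.COLOR_BGR2HSV); out=[]
    m=cv2.inRange(h,(8,35,100),(24,120,255))
    return m
E
python3 - <<'E'
from plan import *
np.set_printoptions(precision=4,suppress=True)
t=lambda L:np.array(L,float)/4+[183,150]-.375
for k,(a,b) in enumerate([((64,273),(87,470)),((204,288),(213,488)),((324,277),(355,474))]):
    P=onplane('top',t([a,b]),.034); d=P[0]-P[1]
    print('bone',k,P.mean(0)[:2],'knob dist',np.linalg.norm(d),'ang',np.degrees(np.arctan2(d[1],d[0])),P[:,:2].tolist())
# scene check: c2 crop lower knob pairs of bones (right & mid), from the first scene picture
s=lambda L:np.array(L,float)/3.4+[140,170]-.35
print('scene knobs',onplane('scene',s([[570,115],[670,80]]),.034)[:,:2])
c,s_=np.cos(np.radians(SY)),np.sin(np.radians(SY))
for q,z in (((313,105),.071),((462,87),.071),((615,72),.071)):
    p=onplane('top',t([q]),z)[0,:2]-S; print('cradle strut frame x,y',c*p[0]+s_*p[1],-s_*p[0]+c*p[1])
plan([(.55,.02,.24,3),(.4476,.1045,.15,3)])
E
```

```text
bone 0 [0.452 0.27 ] knob dist 0.13556498879492135 ang 7.412064478632942 [[0.519242355849357, 0.2787218888742593], [0.38481014531216706, 0.26123340817833274]]
bone 1 [0.4398 0.1792] knob dist 0.13585779923114594 ang 2.666074735174967 [[0.507695139741917, 0.18232358375383073], [0.371984394086945, 0.17600415927830737]]
bone 2 [0.4472 0.0903] knob dist 0.1354399811158365 ang 8.396798510358593 [[0.5142435522365687, 0.10021075053588896], [0.3802554208065921, 0.08043275466771624]]
scene knobs [[0.5156 0.0987]
 [0.504  0.1839]]
cradle strut frame x,y -0.0024388213261629203 0.10162632921247992
cradle strut frame x,y -0.0017753939659681727 0.0004830651429521051
cradle strut frame x,y -0.0033264164470282968 -0.10376429558889406
now [ 0.5706 -0.3086  0.2362] [179.9   0.1   5.7] q7 -0.62 w 0.0598 t 29.975
(0.55, 0.02, 0.24, 3) slide [  1.23 -32.9   -0.43] turn [0.1 0.1 2.7] rows>= 5.3
(0.4476, 0.1045, 0.15, 3) slide [-9.78 -8.97  9.  ] turn [0. 0. 0.] rows>= 2.6
```

Emit:
{"name": "arm_command", "arguments": {"gripper": [6,6,6,6,6], "slide": [[0,-6,0],[0,-12,0],[0,-18,0],[0,-24,0],[0,-30,0]], "turn": [[0,0,0],[0,0,0],[0,0,0],[0,0,0],[0,0,0]]}}

```text
clock: 30.6
position: [0.5402, -0.0064, 0.2353]
tool_rot: [3.14, 0.002, 0.103]
force: [1.2, -0.3, -0.4]
grip_width: 0.0597
```

```bash
python3 - <<'E'
from plan import *
grab('top','t8.png')
plan([(.447,.0905,.13,8),(.447,.0905,.02,8)])
E
```

```text
now [0.5399 0.0023 0.2343] [-179.9    0.2    6.4] q7 -1.08 w 0.06 t 30.65
(0.447, 0.0905, 0.13, 8) slide [-8.21 -9.77 10.49] turn [-0.1  0.2 -1.6] rows>= 2.6
(0.447, 0.0905, 0.02, 8) slide [ 0. -0. 11.] turn [0. 0. 0.] rows>= 1.8
```

Emit:
{"name": "arm_command", "arguments": {"gripper": [6,6,6,6,6], "slide": [[-8.2,-9.6,10],[-8.2,-9.6,10],[-8.2,-9.6,10],[-8.2,-9.6,10],[-8.2,-9.6,10]], "turn": [[0,0.2,-1.6],[0,0.2,-1.6],[0,0.2,-1.6],[0,0.2,-1.6],[0,0.2,-1.6]]}}

```text
clock: 31.28
position: [0.45, 0.0776, 0.1358]
tool_rot: [3.14, -0.002, 0.129]
force: [-0.0, 0.4, 0.6]
grip_width: 0.0602
```

```bash
python3 - <<'E'
from plan import *
plan([(.447,.0905,.019,8)])
b=grab('scene','s9.png')
cv2.imwrite('pics/d9.png',cv2.resize(b[90:230,240:400],(686,600),interpolation=2))
E
```

```text
now [0.45   0.0776 0.1358] [ 1.799e+02 -1.000e-01  7.400e+00] q7 -1.11 w 0.0602 t 31.275
(0.447, 0.0905, 0.019, 8) slide [-0.15 -1.33 11.68] turn [ 0.1 -0.1 -0.6] rows>= 1.9
```

View pics/d9.png

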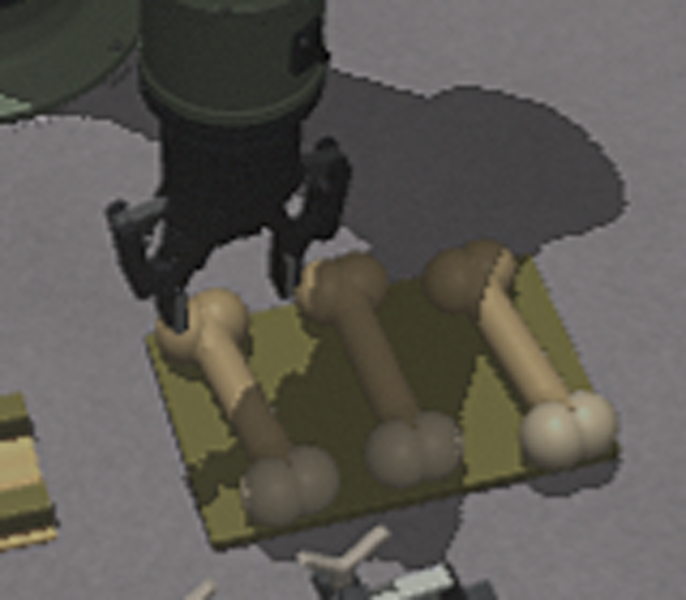

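The bones haven't moved. The right-hand bone (knobs at crop (203,322) and (293,483)) lies below the open fingers. I'll centre and descend.

Emit:
{"name": "arm_command", "arguments": {"gripper": [6,6,6,6,6], "slide": [[-0.1,-1.3,1],[-0.1,-1.3,5],[-0.1,-1.3,5],[-0.1,-1.3,5],[-0.1,-1.3,5]], "turn": [[0,0,-0.6],[0,0,-0.6],[0,0,-0.6],[0,0,-0.6],[0,0,-0.6]]}}

```text
clock: 31.95
position: [0.4474, 0.09, 0.0864]
tool_rot: [3.14, -0.003, 0.138]
force: [-0.3, 0.1, -0.6]
grip_width: 0.0601
```

```bash
python3 - <<'E'
from plan import *
plan([(.447,.0905,.019,8)])
E
```

```text
now [0.4474 0.09   0.0864] [179.9  -0.2   7.9] q7 -1.04 w 0.0601 t 31.95
(0.447, 0.0905, 0.019, 8) slide [-0.05 -0.06  6.74] turn [ 0.1 -0.2 -0.1] rows>= 1.1
```

Emit:
{"name": "arm_command", "arguments": {"gripper": [6,6,6,6,6], "slide": [[0,0,3],[0,0,5],[0,0,6],[0,0,6.6],[0,0,6.6]], "turn": [[0,0,0],[0,0,0],[0,0,0],[0,0,0],[0,0,0]]}}

```text
clock: 32.58
position: [0.4471, 0.0898, 0.0197]
tool_rot: [3.14, -0.002, 0.138]
force: [-0.8, -0.1, 0.2]
grip_width: 0.06
```

Emit:
{"name": "arm_command", "arguments": {"gripper": [2,2,2,2,2], "slide": [[0,0,0],[0,0,0],[0,0,0],[0,0,0],[0,0,0]], "turn": [[0,0,0],[0,0,0],[0,0,0],[0,0,0],[0,0,0]], "force": 60}}

```text
clock: 33.2
position: [0.4472, 0.0895, 0.02]
tool_rot: [3.14, -0.002, 0.138]
force: [-1.3, -2.1, 11.7]
grip_width: 0.0259
```

Emit:
{"name": "arm_command", "arguments": {"gripper": [2,2,2,2,2], "slide": [[0,0,-1],[0,0,-5],[0,0,-10],[0,0,-16],[0,0,-16]], "turn": [[0,0,0],[0,0,0],[0,0,0],[0,0,0],[0,0,0]]}}

```text
clock: 33.83
position: [0.4478, 0.0907, 0.1827]
tool_rot: [-3.141, -0.006, 0.139]
force: [-0.1, -0.4, -3.8]
grip_width: 0.0257
```

```bash
python3 - <<'E'
from plan import *
x,y=strut(-.105)
plan([(.55,-.01,.19,7),(x,y,.19,6),(x,y,.14,6)])
b=grab('scene','s10.png')
E
```

```text
now [0.4478 0.0907 0.1827] [-180.    -0.3    7.9] q7 -1.19 w 0.0257 t 33.825
(0.55, -0.01, 0.19, 7) slide [ 8.73 11.38 -0.69] turn [-0.  -0.3  0.9] rows>= 2.3
(np.float64(0.6499208104442), np.float64(-0.0997305314514958), 0.19, 6) slide [ 8.82 10.12  0.  ] turn [-0. -0.  1.] rows>= 2.1
(np.float64(0.6499208104442), np.float64(-0.0997305314514958), 0.14, 6) slide [ 0. -0.  5.] turn [0. 0. 0.] rows>= 0.8
```

Emit:
{"name": "arm_command", "arguments": {"gripper": [2,2,2,2,2], "slide": [[4.4,5.7,-0.5],[8.7,11.4,-0.7],[8.7,11.4,-0.7],[8.7,11.4,-0.7],[8.7,11.4,-0.7]], "turn": [[0,0,0.9],[0,0,0.9],[0,0,0.9],[0,0,0.9],[0,0,0.9]]}}

```text
clock: 34.5
position: [0.5475, -0.0104, 0.1857]
tool_rot: [3.141, 0.001, 0.123]
force: [1.0, -1.1, -3.5]
grip_width: 0.0264
```

Emit:
{"name": "arm_command", "arguments": {"gripper": [2,2,2,2,2], "slide": [[4.4,5,0],[8.9,10.1,0],[8.9,10.1,3],[8.9,10.1,5],[8.9,10.1,5]], "turn": [[0,0,1],[0,0,1],[0,0,1],[0,0,1],[0,0,1]]}}

```text
clock: 35.12
position: [0.6479, -0.0986, 0.1354]
tool_rot: [3.141, 0.002, 0.106]
force: [-0.6, 0.3, -2.6]
grip_width: 0.0256
```

```bash
python3 - <<'E'
from plan import *
x,y=strut(-.105)
plan([(x,y,.10,6),(x,y,.077,6)])
E
```

```text
now [ 0.6479 -0.0986  0.1354] [1.8e+02 1.0e-01 6.1e+00] q7 -0.88 w 0.0256 t 35.125
(np.float64(0.6499208104442), np.float64(-0.0997305314514958), 0.1, 6) slide [0.2  0.13 3.54] turn [0.  0.1 0.1] rows>= 0.6
(np.float64(0.6499208104442), np.float64(-0.0997305314514958), 0.077, 6) slide [ 0.  -0.   2.3] turn [0. 0. 0.] rows>= 0.4
```

Emit:
{"name": "arm_command", "arguments": {"gripper": [2,2,2,2,2], "slide": [[0.2,0.1,1.5],[0.2,0.1,3],[0.2,0.1,4],[0.2,0.1,5],[0.2,0.1,5]], "turn": [[0,0,0],[0,0,0],[0,0,0],[0,0,0],[0,0,0]]}}

```text
clock: 35.75
position: [0.6511, -0.1012, 0.0862]
tool_rot: [3.14, -0.0, 0.105]
force: [0.1, 0.7, -3.4]
grip_width: 0.0262
```

Emit:
{"name": "arm_command", "arguments": {"gripper": [2,2,2], "slide": [[0,0,0.2],[0,0,0.5],[0,0,0.5]], "turn": [[0,0,0],[0,0,0],[0,0,0]]}}

```text
clock: 36.12
position: [0.6514, -0.1012, 0.0819]
tool_rot: [3.14, -0.001, 0.105]
force: [0.2, 0.4, -2.6]
grip_width: 0.0263
```

```bash
python3 - <<'E'
from plan import *
x,y=strut(-.105)
plan([(x,y,.077,6)]);print(bot.observe()['force'],bot.observe()['moment'])
E
```

```text
now [ 0.6514 -0.1012  0.0819] [ 1.799e+02 -1.000e-01  6.000e+00] q7 -0.85 w 0.0263 t 36.125
(np.float64(0.6499208104442), np.float64(-0.0997305314514958), 0.077, 6) slide [-0.14 -0.16  0.49] turn [ 0.1 -0.1  0. ] rows>= 0.1
[ 0.2202081   0.42796624 -2.60673597] [ 0.00271931 -0.01005846  0.01027356]
```

Emit:
{"name": "arm_command", "arguments": {"gripper": [2,2,2,2], "slide": [[-0.1,-0.1,0.2],[-0.1,-0.1,0.4],[-0.1,-0.1,0.6],[-0.1,-0.1,0.6]], "turn": [[0,0,0],[0,0,0],[0,0,0],[0,0,0]]}}

```text
clock: 36.62
position: [0.6506, -0.1005, 0.077]
tool_rot: [3.14, -0.002, 0.105]
force: [-5.7, 1.6, 14.6]
grip_width: 0.026
```

Contact came at z≈0.077, as predicted. Releasing and lifting.

Emit:
{"name": "arm_command", "arguments": {"gripper": [2,5,5,5,5], "slide": [[0,0,-0.1],[0,0,-0.1],[0,0,-0.1],[0,0,-1],[0,0,-4]], "turn": [[0,0,0],[0,0,0],[0,0,0],[0,0,0],[0,0,0]]}}

```text
clock: 37.25
position: [0.6497, -0.1002, 0.1158]
tool_rot: [3.14, 0.001, 0.105]
force: [-0.0, -0.7, 1.2]
grip_width: 0.0496
```

Emit:
{"name": "arm_command", "arguments": {"gripper": [6,6,6,6,6], "slide": [[0,0,-6],[0,0,-10],[0,0,-12],[0,0,-12],[0,0,-12]], "turn": [[0,0,0],[0,0,0],[0,0,0],[0,0,0],[0,0,0]]}}

```text
clock: 37.88
position: [0.6497, -0.0998, 0.2348]
tool_rot: [3.141, 0.0, 0.105]
force: [-0.7, -0.6, 0.6]
grip_width: 0.0601
```

```bash
python3 - <<'E'
from plan import *
a=grab('top','t11.png');b=grab('scene','s11.png')
plan([(.55,.06,.22,5),(.4398,.1792,.13,3)])
cv2.imwrite('pics/d11.png',np.hstack([cv2.resize(a[150:285,183:313],(433,450),interpolation=2),cv2.resize(b[150:285,210:320],(367,450),interpolation=2)]))
E
```

```text
now [ 0.6497 -0.1     0.2347] [179.9   0.    6. ] q7 -0.95 w 0.0605 t 37.975
(0.55, 0.06, 0.22, 5) slide [ -8.24 -16.95   1.46] turn [0.1 0.  1. ] rows>= 3.0
(0.4398, 0.1792, 0.13, 3) slide [ -9.94 -12.84   9.  ] turn [ 0. -0.  2.] rows>= 3.0
```

View pics/d11.png

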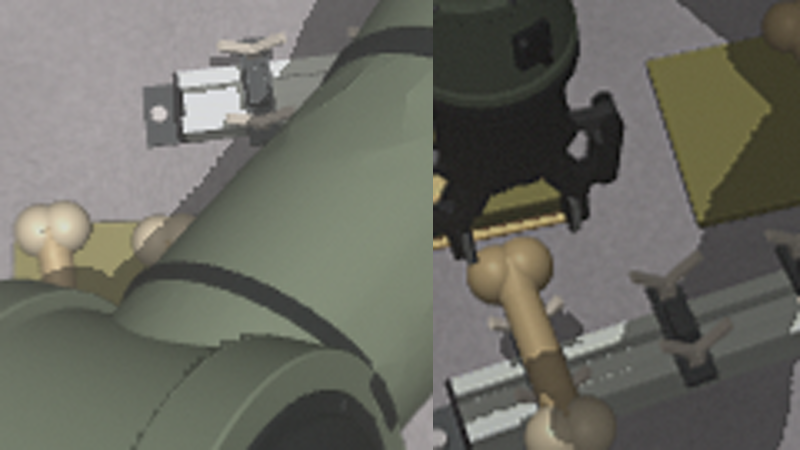

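The first bone is seated in the right cradle, with knobs at crop (511,270) and (572,425). Next is the middle bone.

Emit:
{"name": "arm_command", "arguments": {"gripper": [6,6,6,6,6], "slide": [[-4,-6,0],[-8.2,-12,0],[-8.2,-16.9,1.4],[-8.2,-16.9,1.4],[-8.2,-16.9,1.4]], "turn": [[0,0,1],[0,0,1],[0,0,1],[0,0,1],[0,0,1]]}}

```text
clock: 38.6
position: [0.5507, 0.0596, 0.2212]
tool_rot: [3.14, -0.001, 0.088]
force: [0.4, 0.5, 0.5]
grip_width: 0.0597
```

Emit:
{"name": "arm_command", "arguments": {"gripper": [6,6,6,6,6], "slide": [[-5,-6,4],[-9.9,-12.8,9],[-9.9,-12.8,9],[-9.9,-12.8,9],[-9.9,-12.8,9]], "turn": [[0,0,2],[0,0,2],[0,0,2],[0,0,2],[0,0,2]]}}

```text
clock: 39.22
position: [0.4423, 0.1769, 0.1315]
tool_rot: [3.14, -0.002, 0.051]
force: [0.0, -0.7, -0.0]
grip_width: 0.0601
```

```bash
python3 - <<'E'
from plan import *
P=onplane('scene',[[(511-433)/3.336+210,270/3.333+150],[(572-433)/3.336+210,425/3.333+150]],.091)
p=P.mean(0)[:2]-S;c,s=np.cos(np.radians(SY)),np.sin(np.radians(SY))
d=P[1]-P[0];print('bone seated strut xy',c*p[0]+s*p[1],-s*p[0]+c*p[1],'len',np.linalg.norm(d),'ang',np.degrees(np.arctan2(d[1],d[0]))-SY)
plan([(.4398,.1792,.08,3),(.4398,.1792,.02,3)])
b=grab('scene','s12.png')
cv2.imwrite('pics/d12.png',cv2.resize(b[90:230,240:400],(686,600),interpolation=2))
E
```

```text
bone seated strut xy -0.0014388306481786396 -0.104683546804525 len 0.13171390817599568 ang 1.032953408986578
now [0.4423 0.1769 0.1315] [ 1.799e+02 -1.000e-01  2.900e+00] q7 -1.35 w 0.0601 t 39.225
(0.4398, 0.1792, 0.08, 3) slide [-0.24 -0.26  5.15] turn [ 0.1 -0.1 -0.1] rows>= 0.8
(0.4398, 0.1792, 0.02, 3) slide [ 0. -0.  6.] turn [0. 0. 0.] rows>= 1.0
```

View pics/d12.png

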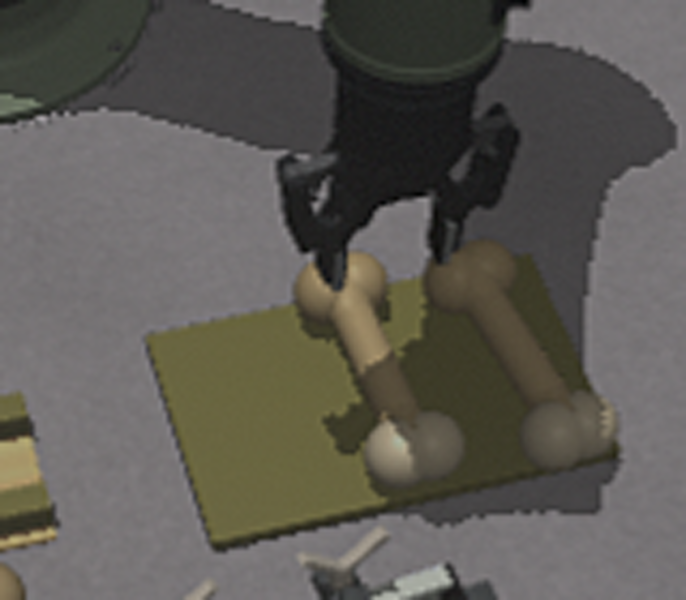

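Neither remaining bone has moved: the middle one's knobs are at crop (340,288) and (415,450), the left one's at (472,275) and (570,430). The first bone measures 1.4 mm off the strut's midline. Taking the middle bone.

Emit:
{"name": "arm_command", "arguments": {"gripper": [6,6,6,6,6], "slide": [[-0.2,-0.2,3],[-0.2,-0.2,6],[-0.2,-0.2,9],[-0.2,-0.2,11.1],[-0.2,-0.2,11.1]], "turn": [[0,0,0],[0,0,0],[0,0,0],[0,0,0],[0,0,0]]}}

```text
clock: 39.9
position: [0.4399, 0.1783, 0.0199]
tool_rot: [3.14, -0.001, 0.05]
force: [1.0, 0.3, 0.3]
grip_width: 0.0599
```

Emit:
{"name": "arm_command", "arguments": {"gripper": [2,2,2,2,2], "slide": [[0,0,0],[0,0,0],[0,0,0],[0,0,0],[0,0,0]], "turn": [[0,0,0],[0,0,0],[0,0,0],[0,0,0],[0,0,0]]}}

```text
clock: 40.52
position: [0.44, 0.1799, 0.0213]
tool_rot: [3.141, -0.003, 0.052]
force: [-1.4, -1.9, 12.3]
grip_width: 0.0261
```

Emit:
{"name": "arm_command", "arguments": {"gripper": [2,2,2,2,2], "slide": [[0,0,-1],[0,0,-5],[0,0,-10],[0,0,-16],[0,0,-16]], "turn": [[0,0,0],[0,0,0],[0,0,0],[0,0,0],[0,0,0]]}}

```text
clock: 41.15
position: [0.4401, 0.1808, 0.1838]
tool_rot: [-3.14, -0.006, 0.053]
force: [1.3, 0.7, -4.5]
grip_width: 0.0258
```

```bash
python3 - <<'E'
from plan import *
x,y=strut(0)
plan([(.54,.09,.19,4),(x,y,.19,6),(x,y,.14,6)])
E
```

```text
now [0.4401 0.1808 0.1838] [-179.9   -0.3    3. ] q7 -1.43 w 0.0258 t 41.15
(0.54, 0.09, 0.19, 4) slide [ 9.49  9.59 -0.58] turn [-0.1 -0.3 -1. ] rows>= 2.2
(np.float64(0.639), np.float64(0.0047), 0.19, 6) slide [9.28 9.2  0.  ] turn [-0.  0. -2.] rows>= 2.1
(np.float64(0.639), np.float64(0.0047), 0.14, 6) slide [ 0. -0.  5.] turn [0. 0. 0.] rows>= 0.8
```

Emit:
{"name": "arm_command", "arguments": {"gripper": [2,2,2,2,2], "slide": [[4.7,4.8,-0.5],[9.5,9.6,-0.7],[9.5,9.6,-0.7],[9.5,9.6,-0.7],[9.5,9.6,-0.7]], "turn": [[0,0,-1],[0,0,-1],[0,0,-1],[0,0,-1],[0,0,-1]]}}

```text
clock: 41.78
position: [0.5379, 0.0904, 0.1871]
tool_rot: [3.141, -0.0, 0.071]
force: [-0.4, 0.5, -3.5]
grip_width: 0.0262
```

Emit:
{"name": "arm_command", "arguments": {"gripper": [2,2,2,2,2], "slide": [[4.7,4.6,0],[9.4,9.3,0],[9.4,9.3,3],[9.4,9.3,5],[9.4,9.3,5]], "turn": [[0,0,-2],[0,0,-2],[0,0,-2],[0,0,-2],[0,0,-2]]}}

```text
clock: 42.4
position: [0.6379, 0.0047, 0.1365]
tool_rot: [3.141, 0.002, 0.107]
force: [-0.3, -0.6, -3.2]
grip_width: 0.026
```

```bash
python3 - <<'E'
from plan import *
x,y=strut(0)
plan([(x,y,.085,6),(x,y,.077,6)])
E
```

```text
now [0.6379 0.0047 0.1365] [1.8e+02 1.0e-01 6.1e+00] q7 -1.02 w 0.026 t 42.4
(np.float64(0.639), np.float64(0.0047), 0.085, 6) slide [0.12 0.01 5.15] turn [0.  0.1 0.1] rows>= 0.8
(np.float64(0.639), np.float64(0.0047), 0.077, 6) slide [ 0.  -0.   0.8] turn [0. 0. 0.] rows>= 0.1
```

Emit:
{"name": "arm_command", "arguments": {"gripper": [2,2,2,2,2], "slide": [[0,0,1.5],[0,0,3],[0,0,4],[0,0,5],[0,0,5]], "turn": [[0,0,0],[0,0,0],[0,0,0],[0,0,0],[0,0,0]]}}

```text
clock: 43.02
position: [0.6391, 0.0028, 0.0871]
tool_rot: [3.14, -0.0, 0.105]
force: [0.1, -0.1, -4.4]
grip_width: 0.0261
```

Emit:
{"name": "arm_command", "arguments": {"gripper": [2,2,2], "slide": [[0,0,0.3],[0,0,0.6],[0,0,0.6]], "turn": [[0,0,0],[0,0,0],[0,0,0]]}}

```text
clock: 43.4
position: [0.6393, 0.0028, 0.0817]
tool_rot: [3.14, -0.001, 0.105]
force: [0.7, 0.1, -2.5]
grip_width: 0.026
```

Emit:
{"name": "arm_command", "arguments": {"gripper": [2,2,2], "slide": [[0,0,0.2],[0,0,0.3],[0,0,0.3]], "turn": [[0,0,0],[0,0,0],[0,0,0]]}}

```text
clock: 43.78
position: [0.6396, 0.0028, 0.0792]
tool_rot: [3.14, -0.002, 0.105]
force: [-0.5, 1.1, 3.5]
grip_width: 0.026
```

Emit:
{"name": "arm_command", "arguments": {"gripper": [2,2,2], "slide": [[0,-0.1,0.15],[0,-0.1,0.2],[0,-0.1,0.2]], "turn": [[0,0,0],[0,0,0],[0,0,0]]}}

```text
clock: 44.15
position: [0.6399, 0.0035, 0.0785]
tool_rot: [3.14, -0.003, 0.105]
force: [-7.5, 1.4, 25.4]
grip_width: 0.026
```

Emit:
{"name": "arm_command", "arguments": {"gripper": [2,5,5,5,5], "slide": [[0,0,-0.1],[0,0,-0.1],[0,0,-0.1],[0,0,-1],[0,0,-4]], "turn": [[0,0,0],[0,0,0],[0,0,0],[0,0,0],[0,0,0]]}}

```text
clock: 44.78
position: [0.6385, 0.0038, 0.1165]
tool_rot: [3.14, 0.001, 0.105]
force: [0.0, -0.7, -0.5]
grip_width: 0.0501
```

Emit:
{"name": "arm_command", "arguments": {"gripper": [6,6,6,6,6], "slide": [[0,0,-6],[0,0,-10],[0,0,-12],[0,0,-12],[0,0,-12]], "turn": [[0,0,0],[0,0,0],[0,0,0],[0,0,0],[0,0,0]]}}

```text
clock: 45.4
position: [0.6386, 0.0043, 0.2356]
tool_rot: [3.14, 0.0, 0.105]
force: [0.6, -0.8, 0.4]
grip_width: 0.0599
```

```bash
python3 - <<'E'
from plan import *
b=grab('scene','s13.png')
plan([(.53,.16,.22,7),(.452,.270,.13,7.4)])
E
```

```text
now [0.6385 0.0042 0.2355] [179.9   0.    6. ] q7 -1.09 w 0.0601 t 45.45
(0.53, 0.16, 0.22, 7) slide [ -9.16 -16.63   1.53] turn [ 0.1  0.  -1. ] rows>= 3.0
(0.452, 0.27, 0.13, 7.4) slide [ -6.4  -11.87   9.  ] turn [ 0.   0.  -0.4] rows>= 2.6
```

Emit:
{"name": "arm_command", "arguments": {"gripper": [6,6,6,6,6], "slide": [[-4,-6,0],[-9.2,-12,0],[-9.2,-16.6,1.5],[-9.2,-16.6,1.5],[-9.2,-16.6,1.5]], "turn": [[0,0,-1],[0,0,-1],[0,0,-1],[0,0,-1],[0,0,-1]]}}

```text
clock: 46.08
position: [0.5299, 0.1596, 0.2208]
tool_rot: [3.139, -0.0, 0.123]
force: [-0.4, -0.7, 0.0]
grip_width: 0.0598
```

Emit:
{"name": "arm_command", "arguments": {"gripper": [6,6,6,6,6], "slide": [[-3,-6,4],[-6.4,-11.9,9],[-6.4,-11.9,9],[-6.4,-11.9,9],[-6.4,-11.9,9]], "turn": [[0,0,-0.4],[0,0,-0.4],[0,0,-0.4],[0,0,-0.4],[0,0,-0.4]]}}

```text
clock: 46.7
position: [0.4536, 0.2681, 0.1316]
tool_rot: [3.139, -0.002, 0.127]
force: [1.0, -0.2, 0.2]
grip_width: 0.0601
```

```bash
python3 - <<'E'
from plan import *
plan([(.452,.270,.08,7.4),(.452,.270,.02,7.4)])
b=grab('scene','s14.png')
cv2.imwrite('pics/d14.png',cv2.resize(b[100:290,200:420],(694,600),interpolation=2))
E
```

```text
now [0.4536 0.2681 0.1316] [ 1.799e+02 -1.000e-01  7.300e+00] q7 -1.45 w 0.0601 t 46.7
(0.452, 0.27, 0.08, 7.4) slide [-0.14 -0.22  5.16] turn [ 0.1 -0.1 -0.1] rows>= 0.8
(0.452, 0.27, 0.02, 7.4) slide [ 0. -0.  6.] turn [0. 0. 0.] rows>= 1.0
```

View pics/d14.png

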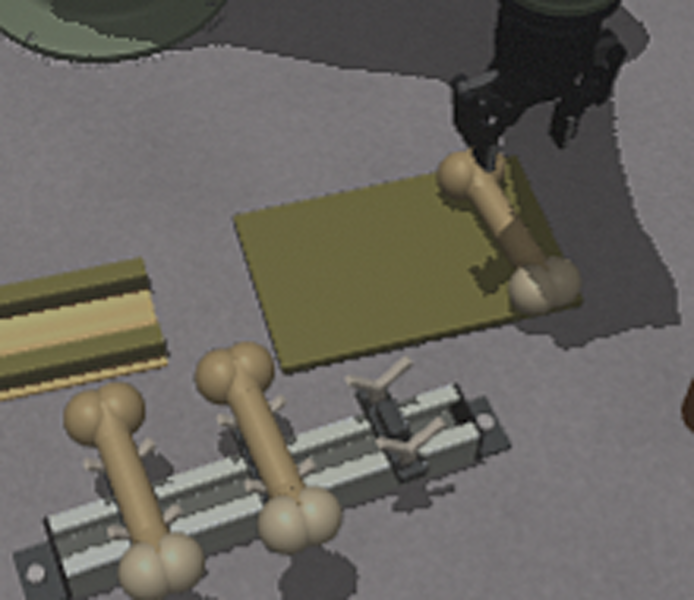

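Two bones are seated, at crop (105,410)–(160,565) and (235,370)–(300,518). The last bone still has its lower knobs at (545,283), unmoved. Taking it.

Emit:
{"name": "arm_command", "arguments": {"gripper": [6,6,6,6,6], "slide": [[-0.1,-0.2,3],[-0.1,-0.2,6],[-0.1,-0.2,9],[-0.1,-0.2,11.1],[-0.1,-0.2,11.1]], "turn": [[0,0,0],[0,0,0],[0,0,0],[0,0,0],[0,0,0]]}}

```text
clock: 47.38
position: [0.4518, 0.2699, 0.0199]
tool_rot: [3.139, -0.001, 0.127]
force: [0.4, -0.0, 0.7]
grip_width: 0.06
```

Emit:
{"name": "arm_command", "arguments": {"gripper": [2,2,2,2,2], "slide": [[0,0,0],[0,0,0],[0,0,0],[0,0,0],[0,0,0]], "turn": [[0,0,0],[0,0,0],[0,0,0],[0,0,0],[0,0,0]]}}

```text
clock: 48.0
position: [0.4518, 0.272, 0.0214]
tool_rot: [3.142, -0.003, 0.13]
force: [-1.1, 0.4, 9.7]
grip_width: 0.0258
```

Emit:
{"name": "arm_command", "arguments": {"gripper": [2,2,2,2,2], "slide": [[0,0,-1],[0,0,-5],[0,0,-10],[0,0,-16],[0,0,-16]], "turn": [[0,0,0],[0,0,0],[0,0,0],[0,0,0],[0,0,0]]}}

```text
clock: 48.62
position: [0.4522, 0.2722, 0.1841]
tool_rot: [-3.14, -0.006, 0.129]
force: [-1.0, 0.5, -4.9]
grip_width: 0.0264
```

```bash
python3 - <<'E'
from plan import *
x,y=strut(0.104)
plan([(.54,.19,.19,7),(x,y,.19,6),(x,y,.14,6)])
E
```

```text
now [0.4522 0.2722 0.1841] [-179.9   -0.3    7.4] q7 -1.52 w 0.0264 t 48.625
(0.54, 0.19, 0.19, 7) slide [ 7.65  9.28 -0.56] turn [-0.1 -0.3  0.4] rows>= 1.9
(np.float64(0.6281831972743162), np.float64(0.10813595496148154), 0.19, 6) slide [7.75 9.2  0.  ] turn [-0. -0.  1.] rows>= 1.9
(np.float64(0.6281831972743162), np.float64(0.10813595496148154), 0.14, 6) slide [ 0. -0.  5.] turn [0. 0. 0.] rows>= 0.8
```

Emit:
{"name": "arm_command", "arguments": {"gripper": [2,2,2,2,2], "slide": [[3.8,4.7,-0.5],[7.7,9.3,-0.7],[7.7,9.3,-0.7],[7.7,9.3,-0.7],[7.7,9.3,-0.7]], "turn": [[0,0,0.4],[0,0,0.4],[0,0,0.4],[0,0,0.4],[0,0,0.4]]}}

```text
clock: 49.25
position: [0.5384, 0.1902, 0.187]
tool_rot: [3.14, -0.0, 0.124]
force: [0.8, 0.1, -3.7]
grip_width: 0.0262
```

Emit:
{"name": "arm_command", "arguments": {"gripper": [2,2,2,2,2], "slide": [[4,4.6,0],[7.9,9.2,0],[7.9,9.2,3],[7.9,9.2,5],[7.9,9.2,5]], "turn": [[0,0,1],[0,0,1],[0,0,1],[0,0,1],[0,0,1]]}}

```text
clock: 49.88
position: [0.6277, 0.1089, 0.1363]
tool_rot: [3.14, 0.001, 0.107]
force: [0.2, 0.8, -1.7]
grip_width: 0.0261
```

```bash
python3 - <<'E'
from plan import *
x,y=strut(.104)
plan([(x,y,.085,6),(x,y,.077,6)])
E
```

```text
now [0.6277 0.1089 0.1363] [1.799e+02 1.000e-01 6.100e+00] q7 -1.18 w 0.0261 t 49.875
(np.float64(0.6281831972743162), np.float64(0.10813595496148154), 0.085, 6) slide [0.05 0.08 5.13] turn [0.1 0.1 0.1] rows>= 0.8
(np.float64(0.6281831972743162), np.float64(0.10813595496148154), 0.077, 6) slide [ 0.  -0.   0.8] turn [0. 0. 0.] rows>= 0.1
```

Emit:
{"name": "arm_command", "arguments": {"gripper": [2,2,2,2,2], "slide": [[0,-0.1,1.5],[0,-0.1,3],[0,-0.1,4],[0,-0.1,5],[0,-0.1,5]], "turn": [[0,0,0],[0,0,0],[0,0,0],[0,0,0],[0,0,0]]}}

```text
clock: 50.5
position: [0.6287, 0.1083, 0.0869]
tool_rot: [3.14, -0.0, 0.105]
force: [-0.5, -0.2, -2.9]
grip_width: 0.0261
```

Emit:
{"name": "arm_command", "arguments": {"gripper": [2,2,2], "slide": [[0,0,0.3],[0,0,0.6],[0,0,0.6]], "turn": [[0,0,0],[0,0,0],[0,0,0]]}}

```text
clock: 50.88
position: [0.6289, 0.1085, 0.0816]
tool_rot: [3.14, -0.001, 0.105]
force: [0.6, 0.0, -3.6]
grip_width: 0.0264
```

Emit:
{"name": "arm_command", "arguments": {"gripper": [2,2,2], "slide": [[0,0,0.2],[0,0,0.35],[0,0,0.35]], "turn": [[0,0,0],[0,0,0],[0,0,0]]}}

```text
clock: 51.25
position: [0.6292, 0.1086, 0.0787]
tool_rot: [3.141, -0.002, 0.105]
force: [-1.8, 0.6, 5.5]
grip_width: 0.0259
```

Seated contact. Releasing, lifting and backing away for a last look.

Emit:
{"name": "arm_command", "arguments": {"gripper": [2,2,5,5,5], "slide": [[0,0,0.1],[0,0,0.05],[0,0,0.05],[0,0,-0.1],[0,0,-3]], "turn": [[0,0,0],[0,0,0],[0,0,0],[0,0,0],[0,0,0]]}}

```text
clock: 51.88
position: [0.628, 0.1084, 0.1071]
tool_rot: [3.14, 0.001, 0.105]
force: [0.6, 0.0, 0.3]
grip_width: 0.0499
```

Emit:
{"name": "arm_command", "arguments": {"gripper": [5,5,5,5,5], "slide": [[0,0,-6],[0,0,-12],[-5,-4,-14],[-10,-10,-14],[-12,-15,-14]], "turn": [[0,0,0],[0,0,0],[0,0,0],[0,0,0],[0,0,0]]}}

```text
clock: 52.5
position: [0.4978, 0.2372, 0.2483]
tool_rot: [3.141, -0.002, 0.104]
force: [1.8, 1.9, 0.2]
grip_width: 0.0496
```

Emit:
{"name": "arm_command", "arguments": {"gripper": [5,5,5,5], "slide": [[-3,-5,0],[-6,-10,0],[-6,-10,0],[-6,-10,0]], "turn": [[0,0,0],[0,0,0],[0,0,0],[0,0,0]]}}

```text
clock: 53.0
position: [0.4295, 0.3293, 0.2477]
tool_rot: [3.14, -0.002, 0.105]
force: [0.3, -0.7, 0.6]
grip_width: 0.05
```

```bash
python3 - <<'E'
from plan import *
plan([])
a=grab('top','t15.png');b=grab('scene','s15.png')
cv2.imwrite('pics/d15.png',np.hstack([cv2.resize(a[135:205,225:370],(400,193),interpolation=2)[:, :400].copy() if 0 else cv2.resize(a[130:210,225:370],(400,221),interpolation=2),cv2.resize(b[190:295,195:370],(400,240),interpolation=2)[:221]]))
cv2.imwrite('pics/d15.png',cv2.resize(b[180:300,195:375],(780,520),interpolation=2))
E
```

```text
now [0.4295 0.3293 0.2477] [ 1.799e+02 -1.000e-01  6.000e+00] q7 -1.72 w 0.05 t 53.0
```

View pics/d15.png

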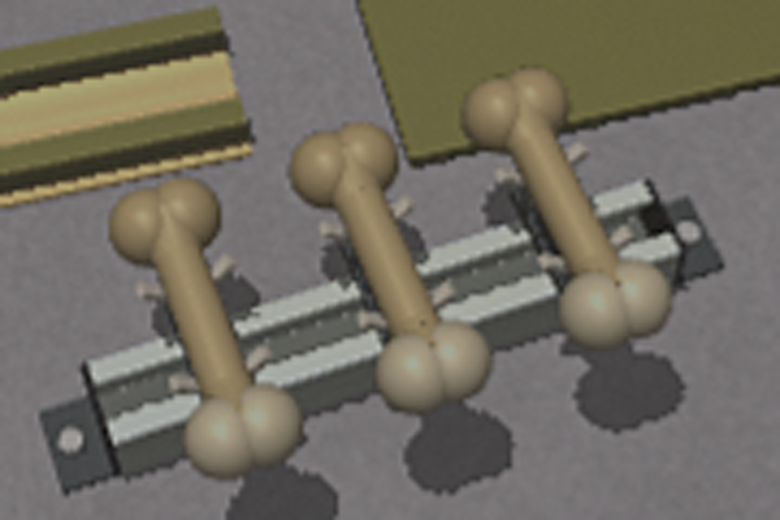

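All three bones lie across the strut with their shafts between the yoke tips. The knob pairs are at (165,220)/(242,432), (343,165)/(433,365) and (515,108)/(614,303). One numeric check before handing in.

```bash
python3 - <<'E'
from plan import *
c,s=np.cos(np.radians(SY)),np.sin(np.radians(SY))
for a,b in [((165,220),(242,432)),((343,165),(433,365)),((515,108),(614,303))]:
    P=onplane('scene',np.array([a,b])/4.333+[195,180]-.38,.091); p=P.mean(0)[:2]-S; d=P[1]-P[0]
    print('x %.4f y %.4f knobs %.4f ang %.1f'%(c*p[0]+s*p[1],-s*p[0]+c*p[1],np.linalg.norm(d),np.degrees(np.arctan2(d[1],d[0]))-SY))
# bystanders: change of picture from start
for n,i,r in (('scene','s15.png',(265,305,85,155)),('scene','s15.png',(200,245,410,450)),('scene','s15.png',(160,225,420,500))):
    A=cv2.imread('pics/scene0.png')[r[0]:r[1],r[2]:r[3]].astype(int);B=cv2.imread('pics/'+i)[r[0]:r[1],r[2]:r[3]].astype(int)
    print('bystander diff px',(abs(A-B).max(2)>40).sum())
E
```

```text
x -0.0009 y -0.1072 knobs 0.1372 ang -0.2
x -0.0006 y -0.0014 knobs 0.1352 ang 0.8
x -0.0012 y 0.1039 knobs 0.1364 ang 0.5
bystander diff px 0
bystander diff px 22
bystander diff px 437
```

```bash
python3 -c "
from workcell import job_done
print(job_done())"
```

```text
the job is handed in; nothing more can be done
None
```

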